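Set up the hollow-pipe core on a clay extruder's bridge

ROBOT

A 6-joint arm with a two-finger parallel gripper is mounted at the origin on the work surface. World frame = base frame: x ahead of the robot, y to its left, z up, the work surface at z = 0. Lengths are in m, angles in rad, forces in N, time in s.
With the tool pointing down it reaches from about 0.375 to 0.975 m from the base axis. Payload 3.8 kg.
Tool frame: the origin (TCP) lies between the finger pads; the fingertips stand 8 mm ahead of it and the grasp point (between the pads) lies 11 mm behind it (nose_length is the distance from the TCP to the fingertips, in m); y points along the fingers, x is the direction in which the jaws open and shut, and the axes are right-handed (so a half turn about y gives the same grasp; the last joint's range is limited). The gripper opens to 85 mm and grips with 20 to 120 N. Pads are 22 mm wide; open, the fingers measure 114 mm over their backs; the gripper's body (76 mm by 85 mm) begins 54 mm behind the grasp point. The pads swing forward as they close: fully open they stand 13 mm farther back than shut.
Start: joints at [-1.336, 0.264, 1.604, -0, 1.274, -0.037], TCP at [0.181, -0.65, 0.239] pointing down, gripper open.
Joint ranges: [-2.63, 2.63], [-0.94, 2.18], [0.31, 2.57], [-1.31, 4.45], [0, 2.66], [-2.55, 2.55]. Speed limits (rad/s): [2.57, 2.57, 3.14, 3.14, 3.14, 3.14].

INTERFACE

Orientations are given as a 3x3 rotation matrix whose columns are the frame's x, y, z axes.
In Python, from workcell import get_state, grab_frame, close_job, silhouettes, nose_length gives the robot as it stands. The module is installed in compiled form; this text tells all that it offers.
- The arm moves only by the shell command python3 -m handwheel 'ROWS' [FORCE]. ROWS is JSON, a list of rows, each a list of 3 entries, a list of its own where there are three numbers: the opening, from -1 (shut) to 1 (fully open), then the shift along the tool's x, y, z in m, then the turn, a rotation vector about the tool's x, y, z in degrees. In form: [[fingers, [tx, ty, tz], [ax, ay, az]], ...]. A call has 1 to 10 rows; each row is the pose to reach, as a shift and turn from the pose commanded when the call began, along the tool's axes at that moment; what a row does not reach only later rows make up. A row lasts 1/10 s, in which the tool goes at most 50 mm and 8.59 degrees, less where a joint would pass 70% of its speed; a pose out of reach is approached as far as the arm can. A call with a gripper value outside its range is refused whole. The fingers move at their own pace and stop on an object; FORCE is the grip in N (left out, the last holds). Time passes only in rows, so rows that repeat a pose let the fingers close. It gives the time, the measured TCP pose, the force and the opening at its end, in the units of the state.
- get_state(): the state, without advancing time (a new reading comes with each control period).
- grab_frame(name): name is "scene" or "top" or "wrist"; returns a dict with "img" (400x640x3 uint8, red, green, blue), "vertical_fov" (degrees; the focal length in pixels is half the picture's height over the tangent of half this angle, whatever the lens; pixels are square), "cx", "cy" (the principal point, pixels), "origin" and "orientation" of the camera in the world. Camera axes: x right, y down, z forward; pixel columns grow to the right and rows downward; lengths in m; the calibration is good to about 2 mm. A picture is of the moment at which its call begins. There is no depth.
- close_job(): hands the job in, once; it reports no verdict.
Trained networks look in a picture, given as the dict that the camera call returned (one of the last four; its "shot" number tells which), for a name from the list of things; names that differ only in an ending like _2 or _b are one class to them, and where a whole thing is asked for, a point or a joint stands for the part that bears it (a point fixed in the world has none). Each returns a list of dicts, best first, with "score" (0 to 1); they miss things now and then, are a little off and sometimes report something else, mostly with a low value. They report only what shows in the picture. A call takes as long as a camera call. They do not tell look-alikes from the thing itself.
- silhouettes(picture, thing): "mask" (400x640 bool, what is visible of it) and "extent" ([left, top, width, height] in pixels, round what is visible of it).
The state is a dict: "time": time; "joint_positions": joint angles; "joint_velocities": joint speeds; "tau": joint torques, N m; "tcp_pos": TCP position; "eef_rot": TCP orientation; "force": force on the tool from outside, world axes, zero at the start; "ft_torque": the same for the moment, N m; "finger_gap": finger opening in m.
Only numpy, scipy, OpenCV 4.12 (cv2) and the standard library are available. Lean on these libraries where they do the work, as an engineer would, in place of code of your own. Each camera call takes 0.05 s, during which the arm holds its last target.

TASK

Set up the clay extruder for hollow pipe: take the washed parts from the slanted drying rack and put them on the upright stud of the bridge head, first the brass spacer sleeve, then the blue former, and last the red retaining cap, each pushed fully home on the one below. Lower each part all the way down before you let go instead of dropping it, and leave the other things on the bench where they stand.

Things in the scene. Friction and masses are not known exactly. Their poses are not given: they have to be found in the camera images.
- sleeve: Spacer sleeve: plain brass tube, outer diameter 40 mm, bore 24 mm right through, length 60 mm, about 0.2 to 0.33 kg. Origin at the centre of its lower end, z along its axis towards the upper end. Round, so its turn about its own z axis does not matter. It starts on one of the three rack pegs (any of them), its axis along the peg, so leaning 30 degrees.
- former: Former: blue plastic disc, outer diameter 60 mm, thickness 20 mm, bore 24 mm right through, about 0.07 to 0.12 kg. Origin at the centre of its underside, z along its axis upwards. Round, so its turn about its own z axis does not matter. Starts on another rack peg, leaning 30 degrees.
- cap: Retaining cap: red plastic hand knob, 60 mm tall, with a foot flange of diameter 54 mm and 10 mm high, above it a ribbed grip of diameter 44 to 46 mm, rounded at the top; smooth blind bore of diameter 24 mm, 34 mm deep, from below; about 0.09 to 0.16 kg. It slides on and is not turned. Origin at the centre of its underside, z along its axis upwards. Round, so its turn about its own z axis does not matter. Starts on the remaining rack peg, leaning 30 degrees.
- die_head: Extruder bridge head, fixed to the bench: plywood set-up board 160 x 160 x 12 mm, steel collar of diameter 144 mm (two clamp ears out to 97 mm from the axis along its x) up to 46 mm above the bench, bridge bar across it along y, and in the middle a hub of diameter 48 mm with an upright stud. Origin under its centre on the bench, on the stud's axis, z up.
- stud_seat (a point): Point on the stud's axis at the top of the hub, 50 mm above the bench, on which the sleeve's lower end comes to rest. The stud has a diameter of 18 mm and a conical point in its last 7 mm; it is vertical. With the sleeve home the former's underside rests 60 mm above this point and the cap's underside 80 mm above it.
- stud_tip (a point): Top of the stud, 92 mm above stud_seat: 32 mm above the upper end of the sleeve when that is home, 12 mm above the former.
- rack: Wooden drying rack, fixed, 390 mm wide (y), 115 mm deep (x). Its board slopes 30 degrees, low edge on the rack's -x side (facing the robot), mid-height of its upper face 75 mm. Three pegs in a row along y, at -125, 0 and +125 mm, stand square to the board: they lean 30 degrees from vertical towards the rack's -x. Origin on the bench under the middle peg's foot, z up.
- peg_seat (a point): Top of the middle peg's collar (34 mm diameter, 12 mm above the board), where the part's underside rests; same on all three pegs. Above it the peg (18 mm diameter) goes 28 mm up the bore: draw a part off along its own z by more than 28 mm before moving it sideways. Between the 24 mm bores and the 18 mm pegs or stud there is 3 mm of play all round.
- die_cap: Bystander: deep steel die cap, diameter 150 mm, 83 mm high, 82 mm hole in its top. Loose. Origin under its centre.
- jar: Bystander: white lidded jar with grey bands, diameter 120 mm, 145 mm high with the knob. Loose. Origin under its centre.
- pipe: Bystander: terracotta pipe standing on end, diameter 80 mm, 130 mm high. Loose. Origin under its centre.
- tool_tub: Bystander: white plastic tub, diameter 90 mm, with wooden tools standing in it up to 210 mm high. Loose. Origin under its centre.
There are look-alikes about, which are no part of the job. Of the things shaped like the former, the blue one is meant.

How it is judged:
By the outcome, as a careful person would: the job done as asked, in the order asked, and still so for the second after the job is handed in, with the robot touching nothing.
It also fails if it takes over 72 s, if anything falls off the work surface, if the arm or the gripper's body presses on something with over 40 N, if the wrist force passes 120 N, or if a joint passes its speed limit or range.

## Working session

There is one attempt and no reset: what is moved stays moved. The work goes in short steps, Python scripts to look and compute and a shell command to move; the robot and the scene stay as the last step left them, time stands still between calls to the robot, and variables do not carry over. Pictures are saved under pics/ and viewed, and the job is handed in when it is done.

```bash
mkdir -p pics
cat > h.py <<'E'
import numpy as np,cv2,json
from workcell import *
def cam(p):
    f=200/np.tan(np.radians(p['vertical_fov'])/2); return f,p['cx'],p['cy'],np.array(p['origin']),np.array(p['orientation'])
def ray(p,u,v):
    f,cx,cy,o,R=cam(p); d=R@np.array([(u-cx)/f,(v-cy)/f,1]); return o,d/np.linalg.norm(d)
def atz(p,u,v,z):
    o,d=ray(p,u,v); return o+d*(z-o[2])/d[2]
def proj(p,X):
    f,cx,cy,o,R=cam(p); c=R.T@(np.array(X)-o); return np.array([cx+f*c[0]/c[2],cy+f*c[1]/c[2]])
def save(p,n,crop=None,k=1):
    im=p['img'][:,:,::-1]
    if crop: im=im[crop[1]:crop[3],crop[0]:crop[2]]
    cv2.imwrite('pics/'+n+'.png',cv2.resize(im,None,fx=k,fy=k,interpolation=cv2.INTER_CUBIC))
E
python3 - <<'E'
from h import *
import pickle
print(get_state()); print(nose_length)
P={}
for n in ['scene','top']:
    p=grab_frame(n); save(p,n+'0'); P[n]=p
    print(n,p['vertical_fov'],p['cx'],p['cy'],p['origin'],np.round(p['orientation'],3).tolist())
    for t in ['sleeve','former','cap','die_head','rack']:
        print(t,[(round(d['score'],2),d['extent']) for d in silhouettes(p,t)])
pickle.dump(P,open('P0.pkl','wb'))
E
```

```text
{'time': 0.0, 'joint_positions': array([-1.33588536e+00,  2.64741732e-01,  1.60539683e+00, -9.76451292e-06,
        1.27368949e+00, -3.68705438e-02]), 'joint_velocities': array([ 8.00593610e-04,  1.50675258e-03,  3.37437190e-05, -1.21216258e-03,
       -1.43342340e-03,  9.88682381e-04]), 'tau': array([ 1.30995204e-04, -5.15112627e+01, -3.67315400e+01, -4.58636521e-05,
        1.30497929e-02,  2.86337456e-05]), 'tcp_pos': array([ 0.18104876, -0.64951788,  0.23795737]), 'eef_rot': array([[ 2.68450150e-01, -5.29385102e-04,  9.63293432e-01],
       [-9.63290987e-01,  2.17183666e-03,  2.68450662e-01],
       [-2.23422977e-03, -9.99997501e-01,  7.30779789e-05]]), 'force': array([0.13325254, 0.20633295, 0.80537158]), 'ft_torque': array([ 0.051206  , -0.00334828,  0.00729478]), 'finger_gap': 0.08533819210340224}
0.008
scene 44.22015483676198 317.677527089342 189.18129150962932 [1.40156936 0.10098601 1.37161645] [[-0.064, 0.831, -0.552], [0.998, 0.05, -0.041], [-0.007, -0.554, -0.833]]
sleeve [(0.71, [259.7, 168.5, 13.0, 22.9]), (0.57, [218.9, 173.4, 22.6, 9.9])]
former [(0.82, [182.5, 166.3, 15.8, 19.2]), (0.6, [220.0, 172.0, 22.8, 12.0])]
cap [(0.7, [294.0, 180.0, 20.5, 24.7])]
die_head []
rack [(0.96, [204.3, 166.9, 125.9, 66.1])]
top 51.366930648004725 317.0854222963733 194.59156187929358 [0.49392114 0.03735406 1.16767422] [[-0.005, -0.997, 0.081], [-1.0, 0.004, -0.008], [0.007, -0.081, -0.997]]
sleeve [(0.93, [374.5, 196.9, 12.0, 26.3]), (0.42, [212.0, 186.4, 65.0, 71.0])]
former [(0.85, [464.2, 225.8, 19.1, 22.0]), (0.79, [413.4, 206.7, 22.3, 21.1]), (0.47, [266.5, 100.9, 38.5, 42.4])]
cap [(0.96, [322.5, 184.8, 16.0, 21.3]), (0.64, [215.1, 184.8, 61.0, 71.6]), (0.49, [138.2, 204.8, 51.6, 49.8])]
die_head [(0.81, [217.7, 188.4, 65.5, 64.5])]
rack [(0.82, [302.6, 169.0, 150.9, 75.5]), (0.4, [371.0, 197.9, 16.8, 23.4])]
```

View pics/scene0.png

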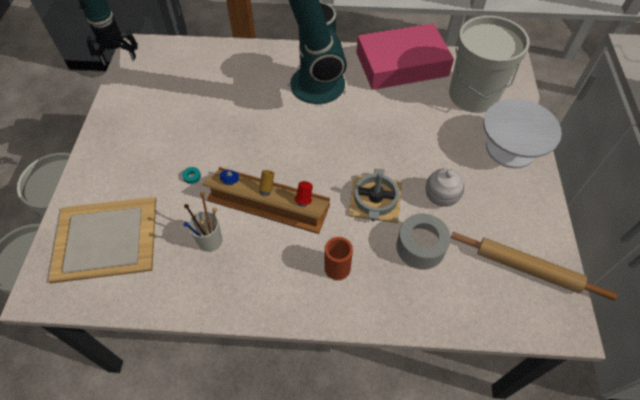

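View pics/top0.png

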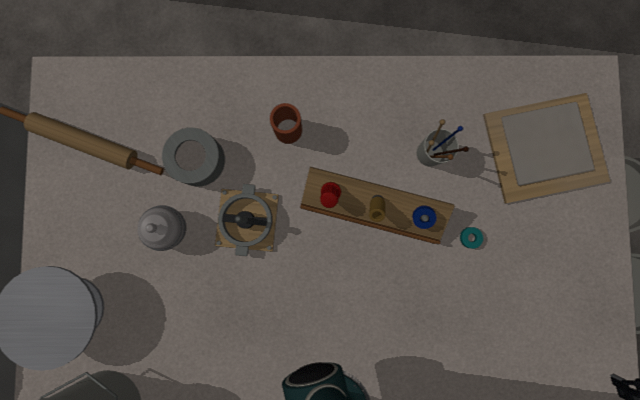

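Run:
```python
from h import *
import pickle
P=pickle.load(open('P0.pkl','rb'))
save(P['top'],'topz',(190,150,500,260),2.5); save(P['scene'],'scz',(170,150,430,240),3)
p=P['top']
for n,u,v,z in [('board c',248,221,.012),('stud top?',246,219,.142),('rackTL',311,167,.1),('rackBR',437,244,.05),('cap',330,194,.12),('former',424,217,.1),('sleeve',377,207,.12)]:
    print(n,atz(p,u,v,z).round(3))
```

```text
board c [0.515 0.22  0.012]
stud top? [0.518 0.204 0.142]
rackTL [0.652 0.044 0.1  ]
rackBR [ 0.451 -0.292  0.05 ]
cap [ 0.58  -0.004  0.12 ]
former [ 0.522 -0.245  0.1  ]
sleeve [ 0.547 -0.122  0.12 ]
```

View pics/topz.png

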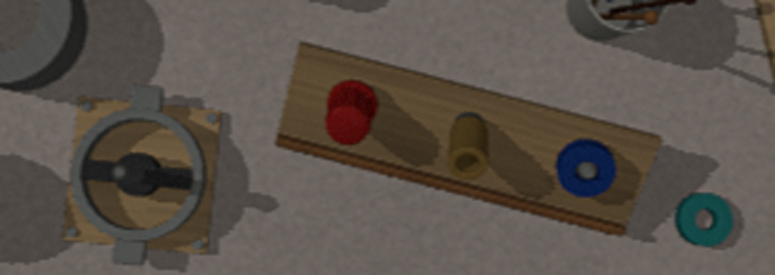

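View pics/scz.png

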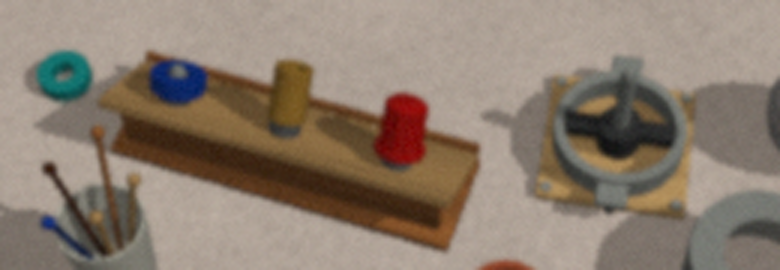

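```bash
cat > fit.py <<'E'
from h import *
import pickle
from scipy.optimize import least_squares
def circ(r,z,n=48):
    t=np.linspace(0,2*np.pi,n,endpoint=False); return np.c_[r*np.cos(t),r*np.sin(t),0*t+z]
PROF={'sleeve':[(.020,0),(.020,.06)],'former':[(.030,0),(.030,.02)],'cap':[(.027,0),(.027,.01),(.0225,.011),(.0225,.05),(.017,.06)]}
def hullstat(pts):
    h=cv2.convexHull(pts.astype(np.float32)); m=cv2.moments(h); return np.array([m['m10']/m['m00'],m['m01']/m['m00']]),m['m00']
def rackR(yaw):
    c,s=np.cos(yaw),np.sin(yaw); Rz=np.array([[c,-s,0],[s,c,0],[0,0,1]])
    return Rz, Rz@np.array([[np.cos(np.pi/6),0,-.5],[0,1,0],[.5,0,np.cos(np.pi/6)]])
def partpts(name,o,R):
    return (np.vstack([circ(r,z) for r,z in PROF[name]]))@R.T+o
def projn(p,X):
    f,cx,cy,o,R=cam(p); c=(X-o)@R; return np.c_[cx+f*c[:,0]/c[:,2],cy+f*c[:,1]/c[:,2]]
E
python3 - <<'E'
from fit import *
P=pickle.load(open('P0.pkl','rb'))
M={}
for n,p in P.items():
    hsv=cv2.cvtColor(p['img'],cv2.COLOR_RGB2HSV).astype(int); h,s,v=hsv[...,0],hsv[...,1],hsv[...,2]
    box={'top':{'cap':(310,175,350,215),'former':(405,200,440,235),'sleeve':(366,190,390,226)},'scene':{'cap':(285,170,320,215),'former':(215,160,245,190),'sleeve':(255,165,277,196)}}[n]
    for t,(a,b,c,d) in box.items():
        m=np.zeros(h.shape,np.uint8)
        sub=((h<6)|(h>174))&(s>190) if t=='cap' else ((h>105)&(h<130)&(s>120) if t=='former' else (h>15)&(h<30)&(s>125))
        m[b:d,a:c]=sub[b:d,a:c]
        k,l,st,ce=cv2.connectedComponentsWithStats(m); i=1+np.argmax(st[1:,4]); mm=(l==i).astype(np.uint8)
        cs,_=cv2.findContours(mm,cv2.RETR_EXTERNAL,cv2.CHAIN_APPROX_NONE)
        f=np.zeros_like(mm); cv2.drawContours(f,cs,-1,1,-1)
        ys,xs=np.nonzero(f); M[n,t]=np.array([xs.mean(),ys.mean()]); print(n,t,M[n,t].round(1),f.sum(),st[i])
pickle.dump(M,open('M0.pkl','wb'))
def res(q,each=False):
    x,y,yaw=q; Rz,R=rackR(yaw); r=[]
    for t,py in zip(['cap','sleeve','former'],[.125,0,-.125]):
        o=np.array([x,y,.075])+Rz@[0,py,0]+.012*R[:,2]
        for n,p in P.items():
            c,A=hullstat(projn(p,partpts(t,o,R)))
            r.append(c-M[n,t])
    return np.concatenate(r)
s=least_squares(res,[.56,-.12,-.2]); print(s.x,np.degrees(s.x[2])); print(s.fun.reshape(-1,2).round(2))
E
```

```text
scene cap [303.7 193.3] 289 [295 182  17  22 289]
scene former [229.  177.3] 167 [221 171  18  13 167]
scene sleeve [265.6 183.8] 371 [255 171  22  25 369]
top cap [329.7 194.3] 404 [321 182  20  26 404]
top former [423.9 217. ] 416 [413 206  23  23 367]
top sleeve [376.9 209.2] 363 [368 197  18  26 363]
[ 0.56606434 -0.12883853 -0.25600128] -14.667793125561536
[[ 0.07 -0.16]
 [ 0.15 -0.52]
 [ 0.39 -2.52]
 [ 0.27 -1.25]
 [-0.31 -0.35]
 [ 0.11 -0.68]]
```

```bash
cat >> h.py <<'E'
from scipy.spatial.transform import Rotation as Ro
def go(pos,R,st=None):
    st=st or get_state(); R0=st['eef_rot']; 
    d=R0.T@(np.array(pos)-st['tcp_pos']); r=np.degrees(Ro.from_matrix(R0.T@R).as_rotvec())
    print('shift mm',(d*1000).round(1),'turn',r.round(2),'dist',np.linalg.norm(d).round(3),'ang',np.linalg.norm(r).round(1))
def tool(y,xh):
    y=np.array(y,float);y/=np.linalg.norm(y); x=np.array(xh,float); x-=y*(x@y); x/=np.linalg.norm(x); return np.c_[x,y,np.cross(x,y)]
E
python3 - <<'E'
from fit import *
p=grab_frame('wrist'); s=get_state(); R=s['eef_rot']
print('cam in tool', R.T@(p['origin']-s['tcp_pos'])); print((R.T@p['orientation']).round(3)); print(p['vertical_fov'])
P=pickle.load(open('P0.pkl','rb'))
t=P['top']
# die head
for u,v in [(78,98),(222,112),(65,240),(208,250)]:
    print(atz(t,190+u/2.5,150+v/2.5,.012).round(4))
print('tip',atz(t,190+118/2.5,150+171/2.5,.142).round(4))
sc=P['scene']; print('tip scene',atz(sc,170+628/3,150+78/3,.142).round(4))
yaw=-.256; Rz,Rr=rackR(yaw); a=Rr[:,2]; print('axis',a)
T=tool(-a,-Rz[:,1]); print(T)
mid=np.array([.566,-.129,.075]); 
tgt=mid+a*.30; print(tgt); go(tgt,T)
E
```

```text
cam in tool [-0.00023733 -0.13536536  0.07365822]
[[ 1.    -0.001 -0.001]
 [ 0.001 -0.288  0.957]
 [-0.001 -0.957 -0.288]]
62.345505760648976
[0.6041 0.2954 0.012 ]
[0.5878 0.135  0.012 ]
[0.447  0.3075 0.012 ]
[0.4352 0.15   0.012 ]
tip [0.5194 0.2261 0.142 ]
tip scene [0.5261 0.2249 0.142 ]
axis [-0.48370528  0.12660647  0.8660254 ]
[[-0.25321295  0.48370528  0.83780213]
 [-0.96741057 -0.12660647 -0.21928884]
 [ 0.         -0.8660254   0.5       ]]
[ 0.42088842 -0.09101806  0.33480762]
shift mm [-474.3  -95.5  381. ] turn [29.29 29.54 -7.91] dist 0.616 ang 42.3
```

Run:
```python
from fit import *
Rz,Rr=rackR(-.256)
T=tool([0,0,-1],-Rz[:,1]); go([.49,-.11,.33],T)
```

```text
shift mm [-437.5  -90.7  442.5] turn [-0.   30.24  0.  ] dist 0.629 ang 30.2
```

```bash
python3 -m handwheel '[[1,[-0.04,-0.05,0.04],[0,3,0]],[1,[-0.08,-0.08,0.08],[0,8,0]],[1,[-0.12,-0.09,0.12],[0,14,0]],[1,[-0.16,-0.09,0.16],[0,20,0]],[1,[-0.2,-0.09,0.2],[0,25,0]],[1,[-0.24,-0.09,0.24],[0,30.2,0]],[1,[-0.28,-0.09,0.28],[0,30.2,0]],[1,[-0.32,-0.09,0.32],[0,30.2,0]],[1,[-0.36,-0.09,0.36],[0,30.2,0]],[1,[-0.4,-0.09,0.4],[0,30.2,0]]]'
python3 - <<'E'
from fit import *
Rz,Rr=rackR(-.256)
T=tool([0,0,-1],-Rz[:,1]); go([.49,-.11,.33],T)
E
```

```text
time: 1.65
tcp_pos: [0.416, -0.2333, 0.3295]
eef_rot: [[-0.253, 0.001, 0.968], [-0.968, -0.001, -0.253], [0.0, -1.0, 0.001]]
force: [1.3, -0.4, 0.4]
finger_gap: 0.0854
shift mm [-138.    -0.5   40.4] turn [-0.08  0.02  0.02] dist 0.144 ang 0.1
```

```bash
python3 -m handwheel '[[1,[-0.045,0,0.013],[0,0,0]],[1,[-0.09,0,0.026],[0,0,0]],[1,[-0.138,0,0.04],[0,0,0]],[1,[-0.138,0,0.04],[0,0,0]],[1,[-0.138,0,0.04],[0,0,0]],[1,[-0.138,0,0.04],[0,0,0]]]'
python3 - <<'E'
from fit import *
p=grab_frame('wrist'); pickle.dump(p,open('W1.pkl','wb')); save(p,'w1',None,1.2)
E
```

```text
time: 2.25
tcp_pos: [0.4885, -0.1123, 0.329]
eef_rot: [[-0.253, -0.0, 0.968], [-0.968, -0.001, -0.253], [0.001, -1.0, -0.0]]
force: [-0.1, -0.0, -0.4]
finger_gap: 0.0853
```

View pics/w1.png

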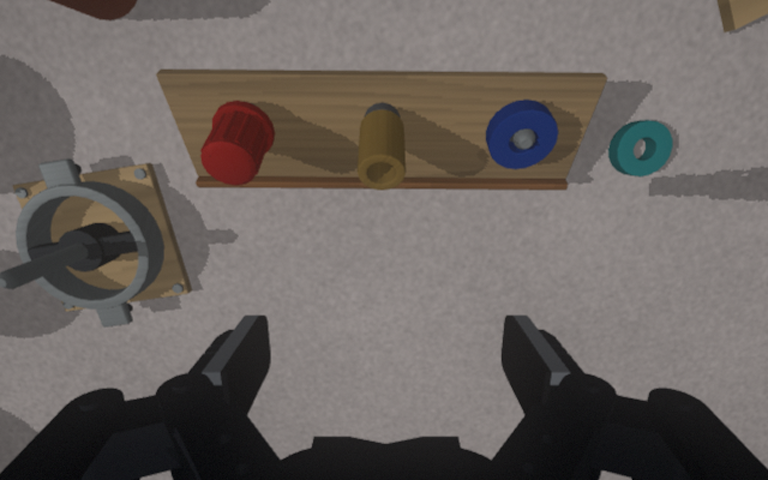

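```bash
cat > fitw.py <<'E'
from fit import *
def masks(p,boxes):
    hsv=cv2.cvtColor(p['img'],cv2.COLOR_RGB2HSV).astype(int); h,s,v=hsv[...,0],hsv[...,1],hsv[...,2]; out={}
    for t,(a,b,c,d) in boxes.items():
        sub=((h<6)|(h>174))&(s>150) if t=='cap' else ((h>105)&(h<130)&(s>120) if t=='former' else (h>17)&(h<30)&(s>150))
        m=np.zeros(h.shape,np.uint8); m[b:d,a:c]=sub[b:d,a:c]; m=cv2.morphologyEx(m,cv2.MORPH_OPEN,np.ones((3,3),np.uint8))
        k,l,st,ce=cv2.connectedComponentsWithStats(m); i=1+np.argmax(st[1:,4]); mm=(l==i).astype(np.uint8)
        cs,_=cv2.findContours(mm,cv2.RETR_EXTERNAL,cv2.CHAIN_APPROX_NONE)
        out[t]=cv2.convexHull(max(cs,key=cv2.contourArea))
    return out
E
python3 - <<'E'
from fitw import *
p=pickle.load(open('W1.pkl','rb'))
B={'cap':(155,75,240,160),'sleeve':(285,80,350,160),'former':(395,75,475,145)}
H=masks(p,B)
def res(q):
    Rz,R=rackR(q[2]); r=[]
    for t,py in zip(['cap','sleeve','former'],[.125,0,-.125]):
        o=np.array([q[0],q[1],.075])+Rz@[0,py,0]+.012*R[:,2]
        c,A=hullstat(projn(p,partpts(t,o,R))); m=cv2.moments(H[t]); 
        r.append(c-[m['m10']/m['m00'],m['m01']/m['m00']]); 
    return np.concatenate(r)
s=least_squares(res,[.56,-.12,-.2]); print(s.x,np.degrees(s.x[2])); print(s.fun.reshape(-1,2).round(2))
im=p['img'][:,:,::-1].copy(); Rz,R=rackR(s.x[2])
for t,py in zip(['cap','sleeve','former'],[.125,0,-.125]):
    o=np.array([s.x[0],s.x[1],.075])+Rz@[0,py,0]+.012*R[:,2]
    q=projn(p,partpts(t,o,R)).astype(np.float32); h=cv2.convexHull(q); print(t,cv2.contourArea(h),cv2.contourArea(H[t]))
    cv2.polylines(im,[h.astype(int)],True,(255,255,255),1); cv2.polylines(im,[H[t]],True,(0,255,255),1)
# die head fit overlay
for r,z in [(.072,.046),(.024,.05),(.009,.135),(.0005,.142)]:
    q=projn(p,circ(r,z)+[.520,.223,0]); cv2.polylines(im,[q.astype(int)],True,(0,255,0),1)
cv2.imwrite('pics/w1fit.png',cv2.resize(im[40:280,:600],None,fx=1.33,fy=1.33))
E
```

```text
Traceback (most recent call last):
  File "fitw.py", line 7, in masks
    k,l,st,ce=cv2.connectedComponentsWithStats(m); i=1+np.argmax(st[1:,4]); mm=(l==i).astype(np.uint8)
                                                       ~~~~~~~~~^^^^^^^^^^
ValueError: attempt to get argmax of an empty sequence
```

Run:
```python
from fitw import *
p=pickle.load(open('W1.pkl','rb'))
hsv=cv2.cvtColor(p['img'],cv2.COLOR_RGB2HSV)
for u,v in [(317,115),(310,120),(327,120),(318,140),(280,80),(400,80),(345,125)]: print(u,v,hsv[v,u])
for t in ['sleeve','former','cap','die_head']:
    print(t,[(round(d['score'],2),d['extent'],d['mask'].sum()) for d in silhouettes(p,t)])
```

```text
317 115 [ 19 139  88]
310 120 [ 20 136  92]
327 120 [ 19 131  72]
318 140 [ 18 126  73]
280 80 [ 18  97 110]
400 80 [ 17  93 115]
345 125 [17 95 86]
sleeve [(0.93, [298.0, 92.6, 39.9, 66.2], np.int64(2358))]
former [(0.84, [406.3, 84.6, 57.0, 59.1], np.int64(2354)), (0.71, [505.4, 100.6, 58.2, 48.8], np.int64(1885))]
cap [(0.64, [169.4, 84.9, 58.8, 70.9], np.int64(3168))]
die_head [(0.72, [0.0, 135.0, 161.0, 139.1], np.int64(15051)), (0.25, [38.6, 0.0, 75.8, 16.4], np.int64(821))]
```

```bash
sed -i 's/s>150)$/s>110)/' fitw.py
cat > run.py <<'E'
from fitw import *
import sys
p=pickle.load(open('W1.pkl','rb'))
B={'cap':(155,75,240,160),'sleeve':(285,80,350,160),'former':(395,75,475,145)}
H=masks(p,B)
def res(q):
    Rz,R=rackR(q[2]); r=[]
    for t,py in zip(['cap','sleeve','former'],[.125,0,-.125]):
        o=np.array([q[0],q[1],.075])+Rz@[0,py,0]+.012*R[:,2]
        c,A=hullstat(projn(p,partpts(t,o,R))); m=cv2.moments(H[t]); 
        r.append(c-[m['m10']/m['m00'],m['m01']/m['m00']]); 
    return np.concatenate(r)
s=least_squares(res,[.56,-.12,-.2]); print(s.x,np.degrees(s.x[2])); print(s.fun.reshape(-1,2).round(2))
im=p['img'][:,:,::-1].copy(); Rz,R=rackR(s.x[2])
for t,py in zip(['cap','sleeve','former'],[.125,0,-.125]):
    o=np.array([s.x[0],s.x[1],.075])+Rz@[0,py,0]+.012*R[:,2]
    q=projn(p,partpts(t,o,R)).astype(np.float32); h=cv2.convexHull(q); print(t,cv2.contourArea(h),cv2.contourArea(H[t]),o)
    cv2.polylines(im,[h.astype(int)],True,(255,255,255),1); cv2.polylines(im,[H[t]],True,(0,255,255),1)
for r,z in [(.072,.046),(.024,.05),(.009,.135),(.0005,.142)]:
    q=projn(p,circ(r,z)+[.520,.223,0]); cv2.polylines(im,[q.astype(int)],True,(0,255,0),1)
cv2.imwrite('pics/w1fit.png',cv2.resize(im[40:280,:600],None,fx=1.33,fy=1.33))
E
python3 run.py
```

```text
Traceback (most recent call last):
  File "run.py", line 5, in <module>
    H=masks(p,B)
  File "fitw.py", line 7, in masks
    k,l,st,ce=cv2.connectedComponentsWithStats(m); i=1+np.argmax(st[1:,4]); mm=(l==i).astype(np.uint8)
                                                       ~~~~~~~~~^^^^^^^^^^
ValueError: attempt to get argmax of an empty sequence
```

```bash
sed -n 5p fitw.py
python3 - <<'E'
from fitw import *
p=pickle.load(open('W1.pkl','rb'))
hsv=cv2.cvtColor(p['img'],cv2.COLOR_RGB2HSV)
for u,v in [(198,119),(195,135),(420,110),(435,95)]: print(u,v,hsv[v,u])
E
```

```text
sub=((h<6)|(h>174))&(s>150) if t=='cap' else ((h>105)&(h<130)&(s>120) if t=='former' else (h>17)&(h<30)&(s>150))
198 119 [  1 180  82]
195 135 [  1 187 108]
420 110 [113 169  95]
435 95 [113 165  96]
```

```bash
sed -i 's/(h<30)&(s>150)/(h<30)\&(s>112)/' fitw.py; python3 run.py
```

```text
[ 0.56489004 -0.12764794 -0.25872306] -14.823739635971197
[[ 0.46  0.25]
 [-0.38 -0.56]
 [-0.08  0.25]]
cap 3155.777160284808 3091.0 [ 0.59107053 -0.00527318  0.0853923 ]
sleeve 2269.5956394152017 2236.5 [ 0.55908974 -0.12611286  0.0853923 ]
former 2826.080706478795 2530.5 [ 0.52710895 -0.24695255  0.0853923 ]
```

View pics/w1fit.png

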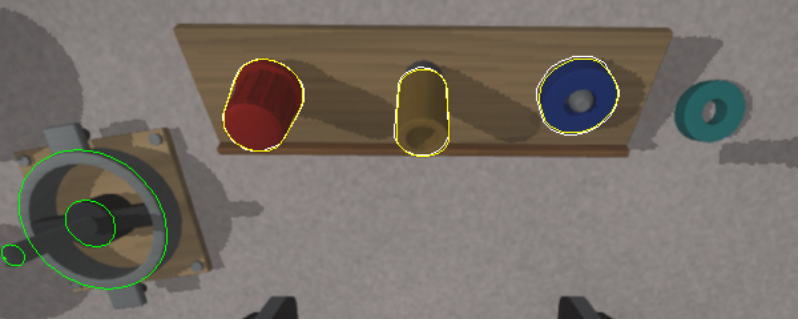

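```bash
cat > tg.py <<'E'
from fitw import *
YAW=-.2587; Rz,RR=rackR(YAW); A=RR[:,2]; T=tool(-A,-Rz[:,1])
O={'sleeve':np.array([.5591,-.1261,.0854]),'cap':np.array([.5911,-.0053,.0854]),'former':np.array([.5271,-.2470,.0854])}
TV=tool([0,0,-1],-Rz[:,1])
def rk(t,s): go(O[t]+A*s,T)
E
python3 -c "
from tg import *
print(O['sleeve']+A*.12);rk('sleeve',.12)"
```

```text
[ 0.5010966  -0.11075056  0.18932305]
shift mm [ -5.3 139.7  11.6] turn [ 2.999e+01  6.000e-02 -1.000e-02] dist 0.14 ang 30.0
```

```bash
python3 -m handwheel '[[1,[-0.001,0.03,0.002],[7.5,0,0]],[1,[-0.003,0.06,0.005],[15,0,0]],[1,[-0.004,0.09,0.008],[22,0,0]],[1,[-0.005,0.12,0.01],[30,0,0]],[1,[-0.005,0.14,0.0116],[30,0,0]],[1,[-0.005,0.14,0.0116],[30,0,0]],[1,[-0.005,0.14,0.0116],[30,0,0]]]' 50
python3 - <<'E'
from tg import *
rk('sleeve',.12);rk('sleeve',.037)
p=grab_frame('wrist'); save(p,'w2',None,1.2)
pickle.dump(p,open('W2.pkl','wb'))
im=p['img'][:,:,::-1].copy()
for t in O:
    h=cv2.convexHull(projn(p,partpts(t,O[t],RR)).astype(np.float32)); cv2.polylines(im,[h.astype(int)],True,(255,255,255),1)
cv2.imwrite('pics/w2.png',im)
print(get_state()['joint_positions'])
E
```

```text
time: 3.2
tcp_pos: [0.5024, -0.1107, 0.1906]
eef_rot: [[-0.254, 0.485, 0.837], [-0.967, -0.127, -0.219], [0.0, -0.865, 0.502]]
force: [0.3, -0.8, 0.8]
finger_gap: 0.0849
shift mm [ 0.4  0.5 -1.7] turn [-0.12  0.12 -0.06] dist 0.002 ang 0.2
shift mm [ 0.5 83.5 -1.9] turn [-0.12  0.12 -0.06] dist 0.084 ang 0.2
[-0.26928885 -0.32507162  2.35300019  0.01177615  0.58529229  1.5495715 ]
```

View pics/w2.png

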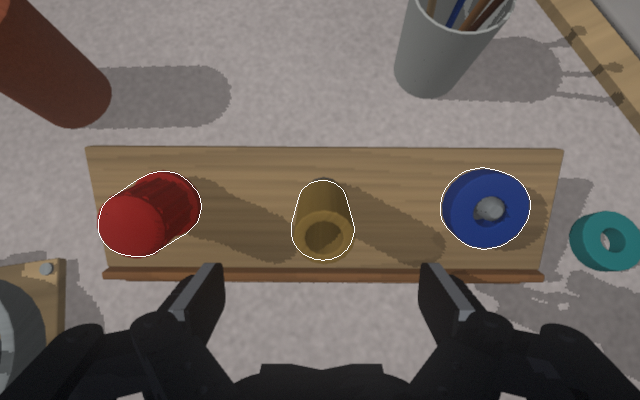

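```bash
python3 -m handwheel '[[1,[0,0.02,-0.001],[0,0,0]],[1,[0,0.04,-0.0015],[0,0,0]],[1,[0,0.06,-0.0015],[0,0,0]],[1,[0,0.075,-0.0015],[0,0,0]],[1,[0,0.083,-0.0015],[0,0,0]],[1,[0,0.083,-0.0015],[0,0,0]],[1,[0,0.083,-0.0015],[0,0,0]]]' 50; python3 -c "
from tg import *
rk('sleeve',.037)"
```

```text
time: 3.95
tcp_pos: [0.5418, -0.1204, 0.1181]
eef_rot: [[-0.253, 0.486, 0.837], [-0.968, -0.127, -0.219], [-0.0, -0.865, 0.502]]
force: [-0.7, -0.3, 0.0]
finger_gap: 0.0854
shift mm [ 1.1  0.4 -0.6] turn [-0.12  0.16 -0.09] dist 0.001 ang 0.2
```

Close on the sleeve, then draw it off along its axis.

```bash
python3 -m handwheel '[[-0.3,[0,0,0],[0,0,0]],[-0.3,[0,0,0],[0,0,0]],[-0.3,[0,0,0],[0,0,0]],[-0.3,[0,0,0],[0,0,0]],[-0.3,[0,0,0],[0,0,0]],[-0.3,[0,0,0],[0,0,0]],[-0.3,[0,0,0],[0,0,0]],[-0.3,[0,0,0],[0,0,0]]]' 50
```

```text
time: 4.75
tcp_pos: [0.5407, -0.12, 0.1173]
eef_rot: [[-0.253, 0.485, 0.837], [-0.968, -0.127, -0.218], [0.0, -0.865, 0.501]]
force: [-4.6, 0.6, 6.0]
finger_gap: 0.0393
```

```bash
python3 -m handwheel '[[-0.5,[0,-0.01,0],[0,0,0]],[-0.5,[0,-0.03,0],[0,0,0]],[-0.5,[0,-0.05,0],[0,0,0]],[-0.5,[0,-0.07,0],[0,0,0]],[-0.5,[0,-0.08,0],[0,0,0]],[-0.5,[0,-0.08,0],[0,0,0]]]' 50
python3 - <<'E'
from tg import *
p=grab_frame('wrist'); save(p,'w3'); print(get_state()['finger_gap'],get_state()['force'])
go([.49,-.09,.27],TV)
E
```

```text
time: 5.35
tcp_pos: [0.5015, -0.1097, 0.1869]
eef_rot: [[-0.252, 0.485, 0.837], [-0.968, -0.127, -0.218], [-0.0, -0.865, 0.502]]
force: [0.4, 0.0, -2.5]
finger_gap: 0.0395
0.03925213121441572 [-0.30105052 -0.05931069 -2.40708331]
shift mm [-16.2 -80.8  28.3] turn [-30.04   0.19  -0.05] dist 0.087 ang 30.0
```

View pics/w3.png

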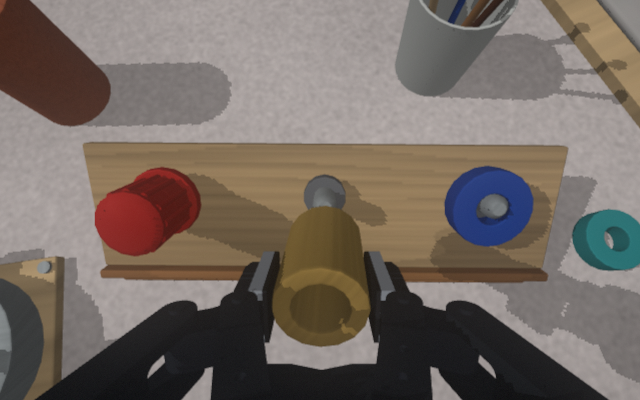

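```bash
cat >> tg.py <<'E'
TS=tool([0,0,-1],[.2588,-.9659,0]); STUD=np.array([.520,.223,.05])
E
python3 -m handwheel '[[-0.5,[-0.003,-0.02,0.007],[-8,0,0]],[-0.5,[-0.008,-0.04,0.014],[-16,0,0]],[-0.5,[-0.012,-0.06,0.02],[-24,0,0]],[-0.5,[-0.016,-0.081,0.028],[-30,0,0]],[-0.5,[-0.016,-0.081,0.028],[-30,0,0]],[-0.5,[-0.016,-0.081,0.028],[-30,0,0]]]' 50
python3 - <<'E'
from tg import *
go(STUD+[0,0,.21],TS)
E
```

```text
time: 6.0
tcp_pos: [0.4903, -0.0904, 0.2679]
eef_rot: [[-0.252, 0.0, 0.968], [-0.968, -0.0, -0.252], [0.0, -1.0, 0.0]]
force: [-0.9, -0.7, -2.6]
finger_gap: 0.0392
shift mm [-310.7    7.9  -50.4] turn [-1.000e-02 -2.961e+01  1.000e-02] dist 0.315 ang 29.6
```

```bash
python3 - <<'E'
from tg import *
go([.44,.20,.268],TS)
E
python3 -m handwheel '[[-0.5,[-0.035,0,-0.012],[0,-3,0]],[-0.5,[-0.075,0,-0.034],[0,-8,0]],[-0.5,[-0.11,0,-0.05],[0,-13,0]],[-0.5,[-0.145,0,-0.066],[0,-18,0]],[-0.5,[-0.18,0,-0.082],[0,-23,0]],[-0.5,[-0.22,0,-0.1],[0,-29.6,0]],[-0.5,[-0.25,0,-0.11],[0,-29.6,0]],[-0.5,[-0.268,0,-0.121],[0,-29.6,0]],[-0.5,[-0.268,0,-0.121],[0,-29.6,0]],[-0.5,[-0.268,0,-0.121],[0,-29.6,0]]]' 50
python3 - <<'E'
from tg import *
p=grab_frame('wrist'); pickle.dump(p,open('W4.pkl','wb')); s=get_state()
im=p['img'][:,:,::-1].copy()
for r,z in [(.072,.046),(.024,.05),(.009,.135),(.0005,.142)]:
    cv2.polylines(im,[projn(p,circ(r,z)+[.520,.223,0]).astype(int)],True,(0,255,0),1)
Rp=np.c_[s['eef_rot'][:,0],-s['eef_rot'][:,2],-s['eef_rot'][:,1]]; o=s['tcp_pos']+s['eef_rot'][:,1]*.037
for z in (0,.06): cv2.polylines(im,[projn(p,circ(.02,z)@Rp.T+o).astype(int)],True,(255,255,255),1)
cv2.polylines(im,[projn(p,circ(.012,.06)@Rp.T+o).astype(int)],True,(255,255,255),1)
cv2.imwrite('pics/w4.png',im)
E
```

```text
shift mm [-2.683e+02 -1.000e-01 -1.220e+02] turn [-1.000e-02 -2.961e+01  1.000e-02] dist 0.295 ang 29.6
time: 7.0
tcp_pos: [0.4388, 0.1989, 0.2676]
eef_rot: [[0.26, -0.002, 0.966], [-0.966, -0.001, 0.26], [0.001, -1.0, -0.002]]
force: [0.7, -0.6, -2.9]
finger_gap: 0.0394
```

View pics/w4.png

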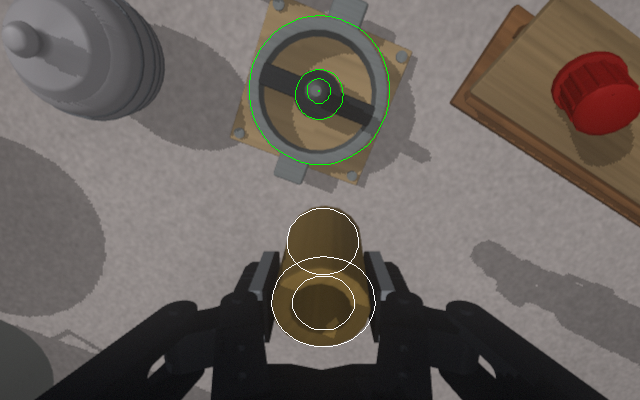

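Run:
```python
import cv2
im=cv2.imread('pics/w4.png')
a=cv2.resize(im[5:175,235:405],None,fx=3,fy=3,interpolation=cv2.INTER_CUBIC)[:,:400]
a=cv2.resize(im[5:175,240:400],None,fx=2.4,fy=2.4); b=cv2.resize(im[195:355,245:405],None,fx=2.5,fy=2.5)
h=max(a.shape[0],b.shape[0]); import numpy as np
c=np.zeros((h,a.shape[1]+b.shape[1],3),np.uint8); c[:a.shape[0],:a.shape[1]]=a; c[:b.shape[0],a.shape[1]:]=b; cv2.imwrite('pics/w4z.png',c)
```

```text
(no output)
```

View pics/w4z.png

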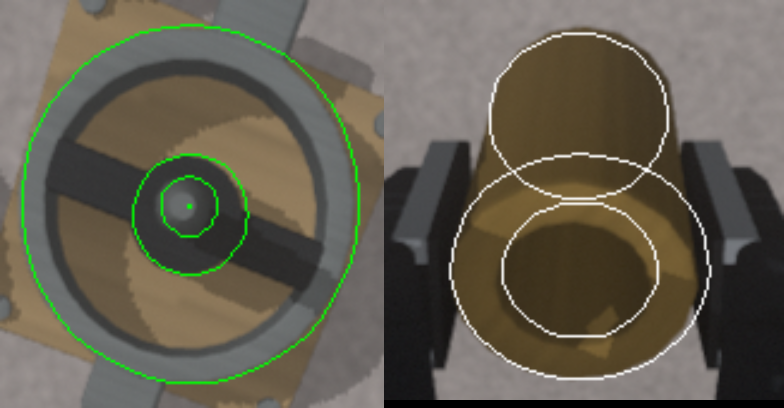

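Run:
```python
from tg import *
p=pickle.load(open('W4.pkl','rb')); im=p['img'][:,:,::-1][195:355,255:390]
im=np.clip(im.astype(float)*1.8,0,255).astype(np.uint8)
cv2.imwrite('pics/w4s.png',cv2.resize(im,None,fx=3.7,fy=3.7,interpolation=cv2.INTER_CUBIC))
```

```text
(no output)
```

View pics/w4s.png

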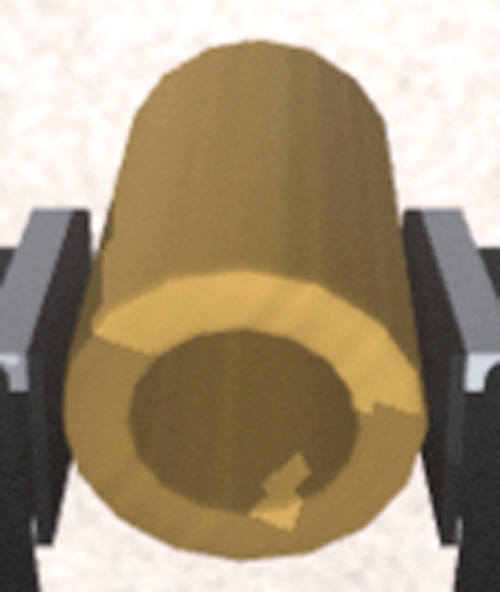

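```bash
cat > held.py <<'E'
from tg import *
def pose(q,R,tcp,s0):
    Rp=np.c_[R[:,0],-R[:,2],-R[:,1]]@Ro.from_euler('xy',[q[3],q[4]],degrees=True).as_matrix()
    # pivot: point at part height s=.05
    piv=tcp+R@np.array([q[0],s0-.05+q[1],q[2]])
    return piv-Rp[:,2]*.05, Rp
E
python3 - <<'E'
from held import *
p=pickle.load(open('W4.pkl','rb')); R=np.array([[.26,-.002,.966],[-.966,-.001,.26],[.001,-1,-.002]]); R=Ro.from_matrix(R).as_matrix(); tcp=np.array([.4388,.1989,.2676])
ex=lambda q:np.array([q[:,0].min(),q[:,0].max(),q[:,1].min(),q[:,1].max()])
c=lambda a:np.array([255+a[0]/3.7,255+a[1]/3.7,195+a[2]/3.7,195+a[3]/3.7])
m1=c([65,427,270,558]); m2=c([130,358,330,515]); 
def res(q):
    o,Rp=pose(q,R,tcp,.037)
    e1=ex(projn(p,circ(.02,.06,200)@Rp.T+o)); e2=ex(projn(p,circ(.012,.06,200)@Rp.T+o)); b=projn(p,circ(.02,0,200)@Rp.T+o)
    i=b[:,1].argmin()
    return np.r_[e1-m1,e2-m2,b[i,1]-(195+40/3.7),(b[i,0]-(255+258/3.7))*.5]
s=least_squares(res,[0,0,0,0,0],x_scale=[.001,.001,.001,1,1]); print(s.x,s.fun.round(1))
o,Rp=pose(s.x,R,tcp,.037); print('bottom in tool mm',(R.T@(o-tcp)*1000).round(1),'top',(R.T@(o+.06*Rp[:,2]-tcp)*1000).round(1))
E
```

```text
[-1.54021930e-04  3.25366111e-03 -3.67380659e-03 -6.33570958e+00
 -2.02050170e+00] [-0.9  0.5 -0.3  1.1  1.3 -0.9  0.9 -1.7  0.   0. ]
bottom in tool mm [ 1.6 39.9  1.8] top [ -0.5 -19.7  -4.8]
```

```bash
cat >> tg.py <<'E'
STUD=np.array([.5205,.2243,.05])
E
python3 - <<'E'
from tg import *
R2=TS@Ro.from_euler('x',-6.3,degrees=True).as_matrix()
mid=np.array([.0005,.010,-.0015]); bot=np.array([.0005,.0399,.0018])
ob=R2@mid
tcp=np.array([STUD[0]-ob[0],STUD[1]-ob[1],0]); tcp[2]=.142+.02-(R2@bot)[2]
print('bottom off',(R2@bot).round(4)); print(tcp); go(tcp,R2)
E
```

```text
bottom off [-0.0024 -0.0012 -0.0399]
[0.52287069 0.22545283 0.20185656]
shift mm [-4.4 66.1 87.7] turn [-6.21 -0.02  0.05] dist 0.11 ang 6.2
```

```bash
python3 -m handwheel '[[-0.5,[-0.001,0.01,0.03],[-3,0,0]],[-0.5,[-0.003,0.02,0.06],[-6.2,0,0]],[-0.5,[-0.0044,0.035,0.0877],[-6.2,0,0]],[-0.5,[-0.0044,0.05,0.0877],[-6.2,0,0]],[-0.5,[-0.0044,0.056,0.0877],[-6.2,0,0]],[-0.5,[-0.0044,0.056,0.0877],[-6.2,0,0]],[-0.5,[-0.0044,0.056,0.0877],[-6.2,0,0]]]' 50
python3 - <<'E'
from held import *
for n in ['wrist','scene','top']:
    p=grab_frame(n); pickle.dump(p,open('W5%s.pkl'%n,'wb')); print(p['origin'])
    if n=='wrist': save(p,'w5',(200,180,440,400),2.5)
    if n=='scene': save(p,'s5',(330,130,430,230),5)
    if n=='top': save(p,'t5',(200,170,300,270),5)
s=get_state(); print(s['tcp_pos'],s['force'])
E
```

```text
time: 7.75
tcp_pos: [0.5235, 0.2258, 0.2142]
eef_rot: [[0.258, -0.104, 0.961], [-0.966, -0.028, 0.256], [0.0, -0.994, -0.108]]
force: [-0.3, 0.0, -1.4]
finger_gap: 0.039
[0.60819485 0.24871513 0.34079911]
[1.40156936 0.10098601 1.37161645]
[0.49392114 0.03735406 1.16767422]
[0.52421658 0.22655887 0.21519041] [ 0.64603035 -1.35640768 -2.79795531]
```

View pics/w5.png

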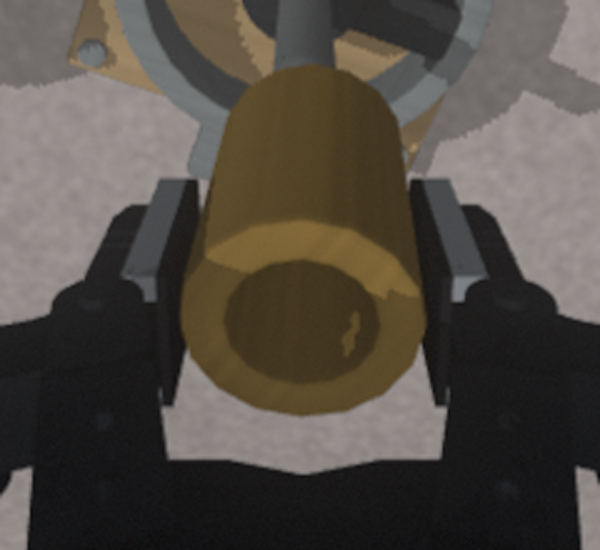

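View pics/s5.png

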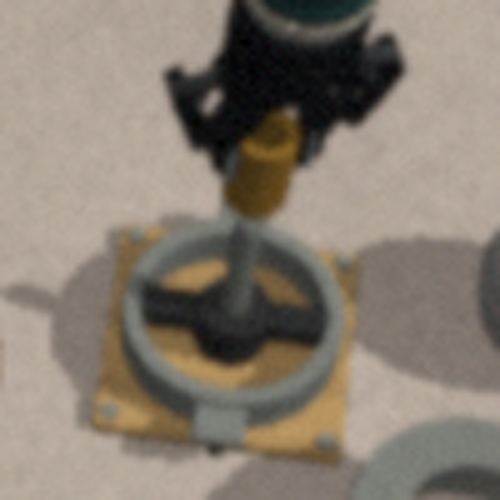

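Run:
```python
from held import *
s=get_state(); R=s['eef_rot']; tcp=s['tcp_pos']
b=tcp+R@np.array([.0016,.0399,.0018]); t=tcp+R@np.array([-.0005,-.0197,-.0048]); print(b,t)
ax=(t-b)/np.linalg.norm(t-b); print(ax)
Rp=tool(ax,[1,0,0]) ; Rp=np.c_[Rp[:,0],-Rp[:,2],Rp[:,1]]
print(R.round(3))
out=[]
for n,cr,k in [('wrist',(230,180,410,390),2.1),('scene',(355,140,415,200),6.6),('top',(210,190,270,250),6.6)]:
    p=pickle.load(open('W5%s.pkl'%n,'rb')); im=cv2.resize(p['img'][:,:,::-1][cr[1]:cr[3],cr[0]:cr[2]],None,fx=k,fy=k,interpolation=cv2.INTER_CUBIC)
    for P_,col in ((circ(.02,0)@Rp.T+b,(255,255,255)),(circ(.02,.06)@Rp.T+b,(255,255,255)),(circ(.009,.135)+STUD*[1,1,0],(0,255,0)),(circ(.009,.05)+STUD*[1,1,0],(0,255,0))):
        q=((projn(p,P_)+.5-[cr[0],cr[1]])*k).astype(int); cv2.polylines(im,[q],True,col,1)
    cv2.imwrite('pics/v5%s.png'%n,im); out.append(im[:396,:396])
print([o.shape for o in out])
cv2.imwrite('pics/v5.png',np.hstack([out[1],out[2]]))
```

```text
[0.52228379 0.22439497 0.17532323] [0.52148846 0.22634221 0.23528743]
[-0.01325528  0.03245335  0.99938535]
[[ 0.258 -0.102  0.961]
 [-0.966 -0.027  0.257]
 [-0.    -0.994 -0.106]]
[(396, 378, 3), (396, 396, 3), (396, 396, 3)]
```

View pics/v5.png

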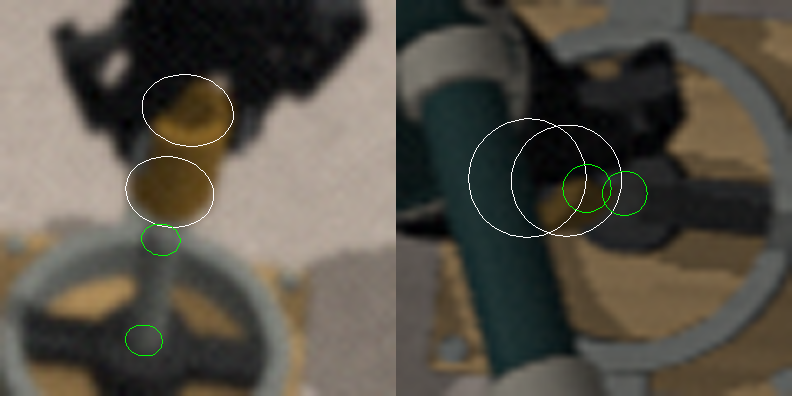

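View pics/v5wrist.png

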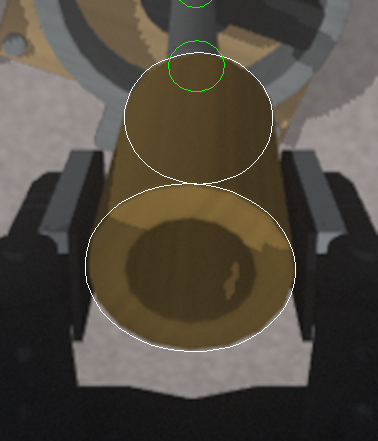

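Run:
```python
from held import *
p=pickle.load(open('W5wrist.pkl','rb')); g=p['img'].sum(2).astype(int)
for v in (184,190,196,200): print(v,g[v,300:345].tolist())
for z in (.06,.08,.1,.11,.12,.135): print(z,projn(p,circ(.009,z,200)+STUD*[1,1,0]).min(0).round(1),projn(p,circ(.009,z,200)+STUD*[1,1,0]).max(0).round(1))
```

```text
184 [174, 173, 171, 172, 166, 169, 164, 169, 167, 166, 174, 214, 254, 255, 254, 254, 247, 246, 243, 237, 229, 227, 219, 216, 211, 203, 196, 191, 186, 182, 178, 169, 158, 139, 129, 138, 139, 136, 134, 137, 134, 135, 134, 133, 136]
190 [370, 345, 263, 180, 169, 167, 165, 165, 163, 160, 198, 258, 254, 258, 256, 250, 247, 239, 236, 233, 229, 223, 218, 209, 206, 203, 196, 191, 187, 183, 184, 178, 164, 142, 138, 133, 138, 132, 135, 135, 133, 132, 131, 133, 134]
196 [353, 351, 349, 351, 352, 353, 356, 357, 353, 311, 263, 256, 253, 253, 250, 248, 248, 243, 237, 235, 229, 219, 215, 210, 202, 197, 196, 190, 186, 190, 181, 176, 182, 245, 326, 349, 315, 317, 305, 271, 269, 270, 272, 269, 269]
200 [364, 362, 364, 361, 355, 359, 356, 355, 356, 335, 270, 251, 253, 256, 250, 248, 245, 238, 233, 232, 224, 222, 216, 209, 202, 200, 196, 191, 185, 182, 181, 175, 175, 231, 328, 361, 360, 365, 366, 364, 364, 368, 364, 369, 365]
0.06 [312.6 167.4] [332.8 186.7]
0.08 [312.  174.2] [333.6 194.7]
0.1 [311.3 182.1] [334.4 203.7]
0.11 [310.9 186.5] [334.9 208.8]
0.12 [310.5 191.2] [335.4 214.2]
0.135 [309.8 199. ] [336.3 223.2]
```

```bash
python3 -m handwheel '[[-0.5,[-0.0004,0,-0.0016],[0,0,2]],[-0.5,[-0.0004,0,-0.0016],[0,0,2]],[-0.5,[-0.0004,0.01,-0.0005],[0,0,2]],[-0.5,[-0.0004,0.02,0.0005],[0,0,2]],[-0.5,[-0.0004,0.03,0.0016],[0,0,2]],[-0.5,[-0.0004,0.04,0.0027],[0,0,2]],[-0.5,[-0.0004,0.05,0.0037],[0,0,2]],[-0.5,[-0.0004,0.06,0.0048],[0,0,2]],[-0.5,[-0.0004,0.06,0.0048],[0,0,2]]]' 50
python3 - <<'E'
from held import *
p=grab_frame('wrist'); save(p,'w6',(200,160,440,400),2.5); p=grab_frame('scene'); save(p,'s6',(340,130,420,210),5)
E
```

```text
time: 8.8
tcp_pos: [0.521, 0.226, 0.1512]
eef_rot: [[0.254, -0.117, 0.96], [-0.966, 0.004, 0.257], [-0.034, -0.993, -0.112]]
force: [-0.5, 0.3, -2.1]
finger_gap: 0.0391
```

View pics/w6.png

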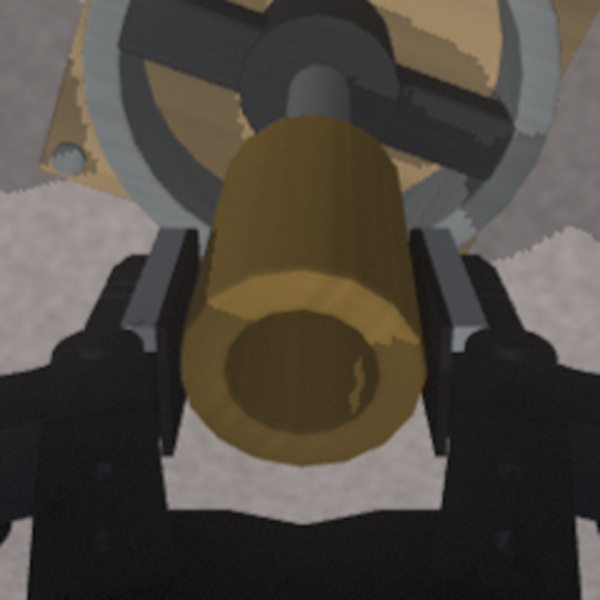

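View pics/s6.png

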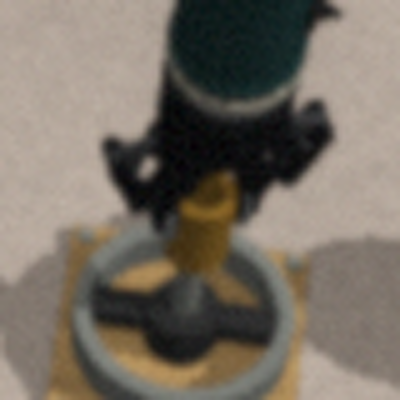

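```bash
python3 -m handwheel '[[-0.5,[0.0004,0.012,0.0013],[0,0,0]],[-0.5,[0.0008,0.024,0.0027],[0,0,0]],[-0.5,[0.0012,0.036,0.004],[0,0,0]],[-0.5,[0.0016,0.046,0.0052],[0,0,0]],[-0.5,[0.0018,0.053,0.006],[0,0,0]],[-0.5,[0.0018,0.055,0.0062],[0,0,0]],[-0.5,[0.0018,0.055,0.0062],[0,0,0]]]' 50
```

```text
time: 9.6
tcp_pos: [0.5224, 0.2267, 0.0977]
eef_rot: [[0.255, -0.114, 0.96], [-0.966, 0.006, 0.257], [-0.035, -0.993, -0.109]]
force: [-0.1, -0.3, -1.8]
finger_gap: 0.0392
```

```bash
python3 -m handwheel '[[-0.5,[0,0.003,0.0003],[0,0,0]],[-0.5,[0.0002,0.006,0.0006],[0,0,0]],[-0.5,[0.0002,0.006,0.0006],[0,0,0]]]'; python3 -m handwheel '[[-0.5,[0,0.001,0.0001],[0,0,0]],[-0.5,[0,0.002,0.0002],[0,0,0]],[-0.5,[0,0.002,0.0002],[0,0,0]]]'
```

```text
time: 9.9
tcp_pos: [0.5225, 0.2267, 0.092]
eef_rot: [[0.255, -0.113, 0.96], [-0.966, 0.006, 0.257], [-0.035, -0.994, -0.108]]
force: [-0.6, -0.3, -2.9]
finger_gap: 0.0393
time: 10.2
tcp_pos: [0.5225, 0.2267, 0.0902]
eef_rot: [[0.255, -0.113, 0.96], [-0.966, 0.006, 0.257], [-0.035, -0.994, -0.108]]
force: [-0.2, 0.1, -2.4]
finger_gap: 0.0392
```

```bash
python3 -m handwheel '[[-0.5,[0,0.001,0.0001],[0,0,0]],[-0.5,[0,0.002,0.0002],[0,0,0]],[-0.5,[0,0.002,0.0002],[0,0,0]]]'; python3 -m handwheel '[[-0.5,[0,0.001,0.0001],[0,0,0]],[-0.5,[0,0.002,0.0002],[0,0,0]],[-0.5,[0,0.002,0.0002],[0,0,0]]]'
```

```text
time: 10.5
tcp_pos: [0.5225, 0.2268, 0.0882]
eef_rot: [[0.255, -0.113, 0.96], [-0.966, 0.006, 0.257], [-0.035, -0.994, -0.108]]
force: [-0.9, 0.5, -2.1]
finger_gap: 0.0391
time: 10.8
tcp_pos: [0.5229, 0.2269, 0.088]
eef_rot: [[0.255, -0.113, 0.96], [-0.966, 0.006, 0.257], [-0.035, -0.994, -0.107]]
force: [-3.6, -1.5, 8.5]
finger_gap: 0.0391
```

```bash
python3 -m handwheel '[[-0.2,[0,0,0],[0,0,0]],[0,[0,0,0],[0,0,0]],[0.3,[0,0,0],[0,0,0]],[0.5,[0,0,0],[0,0,0]],[0.5,[0,0,0],[0,0,0]]]'
python3 - <<'E'
from held import *
p=grab_frame('wrist'); save(p,'w7',(200,100,440,400),2)
E
```

```text
time: 11.3
tcp_pos: [0.5223, 0.2269, 0.086]
eef_rot: [[0.255, -0.113, 0.96], [-0.966, 0.006, 0.257], [-0.035, -0.994, -0.108]]
force: [-0.2, 0.7, 0.5]
finger_gap: 0.0636
```

View pics/w7.png

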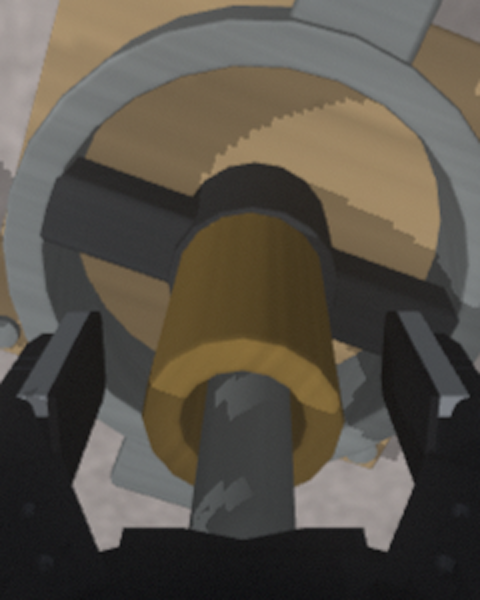

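```bash
python3 -m handwheel '[[0.5,[-0.001,-0.03,-0.0033],[0,0,0]],[0.5,[-0.0025,-0.07,-0.0076],[0,0,0]],[0.6,[-0.004,-0.11,-0.012],[0,0,0]],[1,[-0.005,-0.15,-0.016],[0,0,0]],[1,[-0.0065,-0.19,-0.0205],[0,0,0]],[1,[-0.0065,-0.19,-0.0205],[0,0,0]],[1,[-0.0065,-0.19,-0.0205],[0,0,0]]]' 50
python3 - <<'E'
from tg import *
p=grab_frame('scene'); save(p,'s7',(340,130,420,210),5)
go([.49,-.20,.28],TV)
print(O['former']+A*.11)
E
```

```text
time: 12.05
tcp_pos: [0.5233, 0.2271, 0.2789]
eef_rot: [[0.255, -0.11, 0.961], [-0.966, 0.007, 0.257], [-0.035, -0.994, -0.105]]
force: [0.1, 0.2, -0.5]
finger_gap: 0.0854
shift mm [ 404.    -1.7 -141. ] turn [ 6.59 29.66 -0.34] dist 0.428 ang 30.4
[ 0.47393021 -0.23292968  0.18066279]
```

View pics/s7.png

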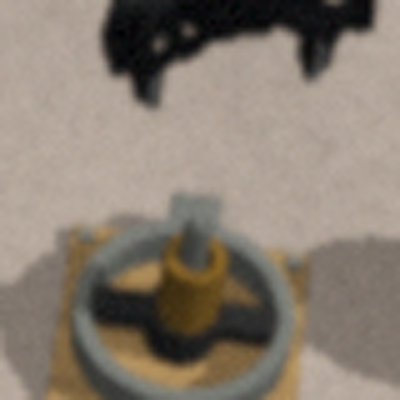

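```bash
python3 -m handwheel '[[1,[0.04,0,-0.014],[1,5,0]],[1,[0.08,0,-0.028],[2,10,0]],[1,[0.12,0,-0.042],[3,15,0]],[1,[0.16,0,-0.056],[4,20,0]],[1,[0.2,0,-0.07],[5,25,0]],[1,[0.245,0,-0.085],[6.6,29.7,-0.3]],[1,[0.29,0,-0.1],[6.6,29.7,-0.3]],[1,[0.335,0,-0.117],[6.6,29.7,-0.3]],[1,[0.38,-0.001,-0.133],[6.6,29.7,-0.3]],[1,[0.404,-0.0017,-0.141],[6.6,29.7,-0.3]]]' 50;  python3 - <<'E'
from tg import *
rk('former',.11)
E
```

```text
time: 13.1
tcp_pos: [0.4882, -0.2027, 0.2776]
eef_rot: [[-0.259, -0.004, 0.966], [-0.966, 0.001, -0.259], [-0.0, -1.0, -0.004]]
force: [0.3, 0.9, -0.3]
finger_gap: 0.0851
shift mm [33.  96.9 -5.5] turn [ 3.023e+01 -1.900e-01  3.000e-02] dist 0.103 ang 30.2
```

```bash
python3 -m handwheel '[[1,[0.008,0.025,-0.001],[8,0,0]],[1,[0.016,0.05,-0.003],[16,0,0]],[1,[0.024,0.075,-0.004],[24,0,0]],[1,[0.033,0.097,-0.0055],[30.1,0,0]],[1,[0.033,0.097,-0.0055],[30.1,0,0]],[1,[0.033,0.097,-0.0055],[30.1,0,0]]]' 50
python3 - <<'E'
from tg import *
rk('former',.11);rk('former',-.003)
p=grab_frame('wrist'); pickle.dump(p,open('W8.pkl','wb'))
im=p['img'][:,:,::-1].copy()
for z in (0,.02): cv2.polylines(im,[projn(p,circ(.03,z)@RR.T+O['former']).astype(int)],True,(255,255,255),1)
cv2.imwrite('pics/w8.png',cv2.resize(im[120:400,150:500],None,fx=2,fy=2))
E
```

```text
time: 13.7
tcp_pos: [0.4748, -0.2296, 0.1809]
eef_rot: [[-0.258, 0.481, 0.838], [-0.966, -0.126, -0.225], [-0.003, -0.868, 0.497]]
force: [0.9, -0.1, 0.9]
finger_gap: 0.0853
shift mm [ 3.5  0.3 -0.1] turn [ 0.2  -0.2  -0.07] dist 0.003 ang 0.3
shift mm [  3.6 113.3   0.3] turn [ 0.2  -0.2  -0.07] dist 0.113 ang 0.3
```

View pics/w8.png

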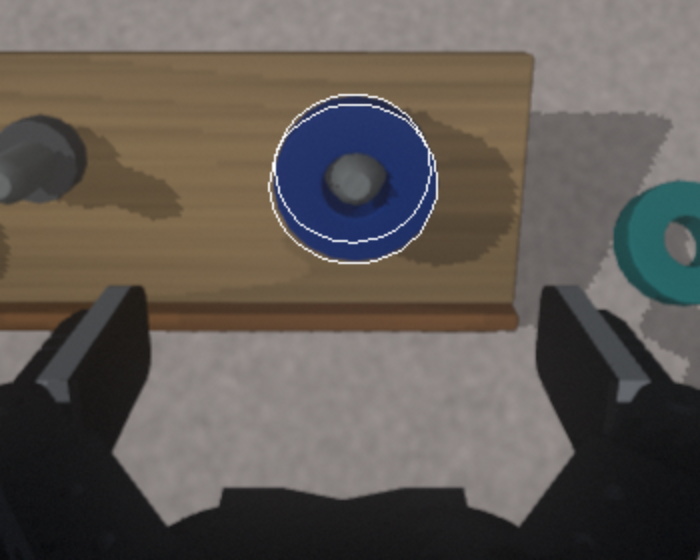

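```bash
python3 -m handwheel '[[1,[0.0035,0.02,0],[0,0,0]],[1,[0.0035,0.05,0],[0,0,0]],[1,[0.0035,0.075,0],[0,0,0]],[1,[0.0035,0.095,0],[0,0,0]],[1,[0.0035,0.107,0],[0,0,0]],[1,[0.0035,0.113,0],[0,0,0]],[1,[0.0035,0.113,0],[0,0,0]],[1,[0.0035,0.113,0],[0,0,0]]]' 40; python3 -c "
from tg import *
rk('former',-.003)"
```

```text
time: 14.55
tcp_pos: [0.5314, -0.2485, 0.0868]
eef_rot: [[-0.256, 0.486, 0.835], [-0.967, -0.129, -0.222], [-0.0, -0.864, 0.503]]
force: [0.4, -1.3, 0.8]
finger_gap: 0.0852
shift mm [-0.4  1.9 -4.6] turn [-0.2  -0.03 -0.01] dist 0.005 ang 0.2
```

```bash
python3 -m handwheel '[[1,[-0.0004,0.0005,-0.002],[0,0,0]],[1,[-0.0004,0.0005,-0.0045],[0,0,0]],[1,[-0.0004,0.0005,-0.0045],[0,0,0]]]' 40; python3 -c "
from tg import *
rk('former',-.003)"
```

```text
time: 14.85
tcp_pos: [0.5263, -0.2467, 0.0829]
eef_rot: [[-0.257, 0.485, 0.836], [-0.966, -0.128, -0.223], [-0.001, -0.865, 0.502]]
force: [-0.5, 1.1, -0.7]
finger_gap: 0.0854
shift mm [0.1 1.3 1.9] turn [-0.11 -0.08 -0.01] dist 0.002 ang 0.1
```

```bash
python3 -m handwheel '[[0.2,[0,0,0],[0,0,0]],[0.1,[0,0,0],[0,0,0]],[0.1,[0,0,0],[0,0,0]],[0.1,[0,0,0],[0,0,0]],[0.1,[0,0,0],[0,0,0]],[0.1,[0,0,0],[0,0,0]]]' 40; python3 -m handwheel '[[0.1,[0,-0.01,0],[0,0,0]],[0.1,[0,-0.03,0],[0,0,0]],[0.1,[0,-0.05,0],[0,0,0]],[0.1,[0,-0.075,0],[0,0,0]],[0.1,[0,-0.09,0],[0,0,0]],[0.1,[0,-0.09,0],[0,0,0]]]' 40; python3 -c "
from tg import *
go([.49,-.19,.28],TV)"
```

```text
time: 15.45
tcp_pos: [0.5268, -0.2469, 0.0835]
eef_rot: [[-0.256, 0.485, 0.836], [-0.967, -0.128, -0.222], [-0.001, -0.865, 0.502]]
force: [-7.0, 2.0, 7.2]
finger_gap: 0.0596
time: 16.05
tcp_pos: [0.4836, -0.2359, 0.1633]
eef_rot: [[-0.257, 0.488, 0.834], [-0.966, -0.131, -0.221], [0.001, -0.863, 0.505]]
force: [0.6, -0.3, -0.9]
finger_gap: 0.0596
shift mm [ -45.9 -103.6   54.1] turn [-30.33  -0.05   0.07] dist 0.126 ang 30.3
```

```bash
python3 -m handwheel '[[0.1,[-0.01,-0.025,0.013],[-8,0,0]],[0.1,[-0.022,-0.05,0.026],[-16,0,0]],[0.1,[-0.034,-0.075,0.04],[-24,0,0]],[0.1,[-0.046,-0.104,0.054],[-30.2,0,0]],[0.1,[-0.046,-0.104,0.054],[-30.2,0,0]],[0.1,[-0.046,-0.104,0.054],[-30.2,0,0]]]' 40; python3 -c "
from tg import *
go([.44,.20,.268],TS)"
```

```text
time: 16.65
tcp_pos: [0.4908, -0.1895, 0.2772]
eef_rot: [[-0.255, -0.001, 0.967], [-0.967, 0.001, -0.255], [-0.001, -1.0, -0.001]]
force: [0.2, 0.1, -1.0]
finger_gap: 0.0593
shift mm [-363.6    9.5 -148.6] turn [  0.04 -29.8   -0.05] dist 0.393 ang 29.8
```

```bash
python3 -m handwheel '[[0.1,[-0.04,0,-0.016],[0,-4,0]],[0.1,[-0.08,0,-0.033],[0,-8,0]],[0.1,[-0.12,0,-0.049],[0,-12,0]],[0.1,[-0.16,0.001,-0.065],[0,-16,0]],[0.1,[-0.2,0.002,-0.082],[0,-20,0]],[0.1,[-0.245,0.004,-0.1],[0,-24,0]],[0.1,[-0.29,0.006,-0.118],[0,-28,0]],[0.1,[-0.335,0.008,-0.137],[0,-29.8,0]],[0.1,[-0.364,0.009,-0.149],[0,-29.8,0]],[0.1,[-0.364,0.009,-0.149],[0,-29.8,0]]]' 40
python3 - <<'E'
from tg import *
s=get_state(); p=grab_frame('wrist'); pickle.dump((p,s),open('W9.pkl','wb'))
R=s['eef_rot']; tcp=s['tcp_pos']; print(tcp,s['finger_gap'])
im=p['img'][:,:,::-1].copy(); im=np.clip(im*1.5,0,255).astype(np.uint8)
Rp=np.c_[R[:,0],-R[:,2],-R[:,1]]; o=tcp-R[:,1]*.003
D=lambda P_,c:cv2.polylines(im,[(projn(p,P_)+0).astype(int)],True,c,1)
for r,z in ((.03,0),(.03,.02),(.012,.02)): D(circ(r,z)@Rp.T+o,(255,255,255))
for r,z in ((.009,.135),(.020,.11),(.072,.046)): D(circ(r,z)+[.5202,.2254,0],(0,255,0))
cv2.imwrite('pics/w9.png',cv2.resize(im[0:360,200:440],None,fx=2,fy=2)[:,:])
cv2.imwrite('pics/w9a.png',cv2.resize(im[0:170,220:420],None,fx=3.5,fy=3.5)); cv2.imwrite('pics/w9b.png',cv2.resize(im[200:360,230:410],None,fx=3.5,fy=3.5))
E
```

```text
time: 17.65
tcp_pos: [0.4366, 0.2027, 0.2662]
eef_rot: [[0.261, -0.005, 0.965], [-0.965, 0.001, 0.261], [-0.003, -1.0, -0.005]]
force: [-0.6, -1.0, -1.8]
finger_gap: 0.0596
[0.43655622 0.20268018 0.26620626] 0.05962091113892144
```

View pics/w9a.png

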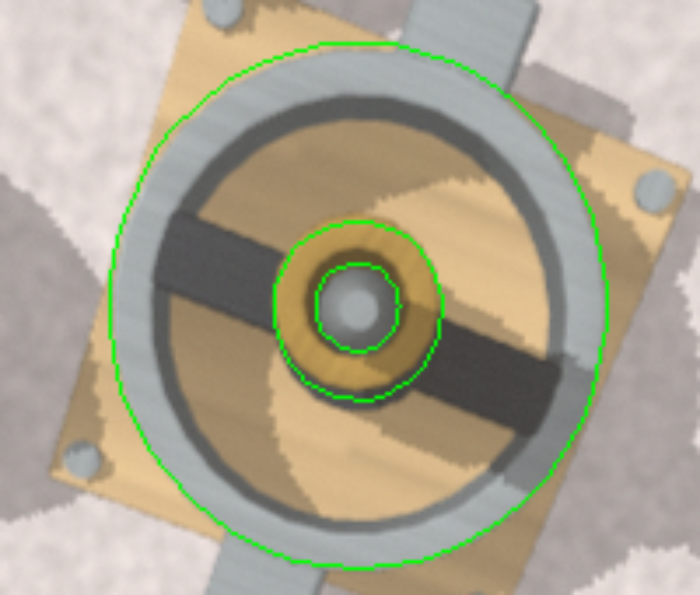

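View pics/w9b.png

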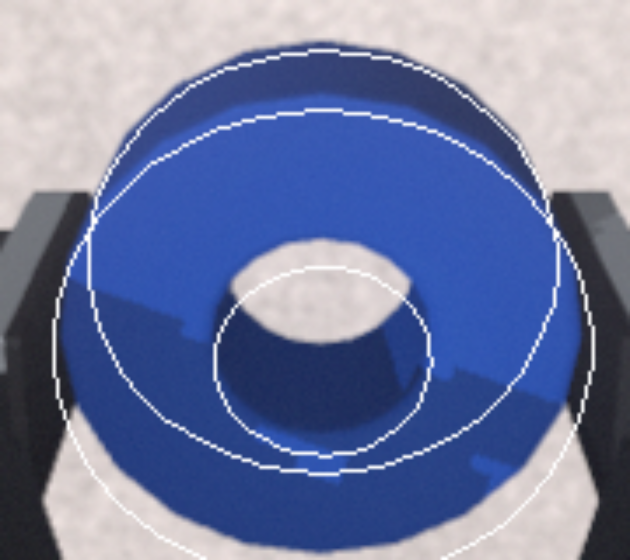

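```bash
cat > ff.py <<'E'
from held import *
def fit(p,R,tcp,m1,m2,vtop,utop,ro,ri,h,y0,hp):
    ex=lambda q:np.array([q[:,0].min(),q[:,0].max(),q[:,1].min(),q[:,1].max()])
    def pz(q):
        Rp=np.c_[R[:,0],-R[:,2],-R[:,1]]@Ro.from_euler('xy',[q[3],q[4]],degrees=True).as_matrix()
        piv=tcp+R@np.array([q[0],y0-hp+q[1],q[2]]); return piv-Rp[:,2]*hp,Rp
    def res(q):
        o,Rp=pz(q); r=[ex(projn(p,circ(ro,h,200)@Rp.T+o))-m1]
        if m2 is not None: r.append(ex(projn(p,circ(ri,h,200)@Rp.T+o))-m2)
        b=projn(p,circ(ro,0,200)@Rp.T+o); i=b[:,1].argmin(); r.append([b[i,1]-vtop,(b[i,0]-utop)*.3])
        r.append([q[4]/1.5])
        return np.concatenate(r)
    s=least_squares(res,[0,0,0,0,0],x_scale=[.001,.001,.001,1,1]); print(s.x,s.fun.round(1)); o,Rp=pz(s.x)
    print('bottom in tool mm',(R.T@(o-tcp)*1000).round(1),'top',(R.T@(o+h*Rp[:,2]-tcp)*1000).round(1)); return o,Rp
E
python3 - <<'E'
from ff import *
p,s=pickle.load(open('W9.pkl','rb')); c=lambda a:np.array([230+a[0]/3.5,230+a[1]/3.5,200+a[2]/3.5,200+a[3]/3.5])
fit(p,s['eef_rot'],s['tcp_pos'],c([62,580,95,552]),c([210,430,238,432]),200+42/3.5,230+322/3.5,.03,.012,.02,-.003,.01)
E
```

```text
[-2.53278470e-04  5.23805040e-03 -1.85594354e-04  9.67407018e-01
 -1.65187948e-01] [-0.3  0.1 -0.6  0.8  1.9 -1.7  1.6 -1.2 -0.6 -0.1 -0.1]
bottom in tool mm [-0.2  2.2 -0.4] top [ -0.3 -17.8  -0. ]
```

```bash
python3 -c "
from tg import *
go([.5205,.2252,.175],TS)"
```

```text
shift mm [-1.7 91.1 87.3] turn [ 0.27  0.11 -0.05] dist 0.126 ang 0.3
```

```bash
python3 -m handwheel '[[0.1,[-0.0005,0.005,0.03],[0,0,0]],[0.1,[-0.001,0.015,0.06],[0,0,0]],[0.1,[-0.0017,0.035,0.0873],[0.2,0.1,0]],[0.1,[-0.0017,0.065,0.0873],[0.2,0.1,0]],[0.1,[-0.0017,0.085,0.0873],[0.2,0.1,0]],[0.1,[-0.0017,0.091,0.0873],[0.2,0.1,0]],[0.1,[-0.0017,0.091,0.0873],[0.2,0.1,0]],[0.1,[-0.0017,0.091,0.0873],[0.2,0.1,0]]]' 40
python3 - <<'E'
from tg import *
go([.5205,.2252,.112],TS)
p=grab_frame('wrist'); save(p,'w10',(200,160,440,380),2.5)
E
```

```text
time: 18.5
tcp_pos: [0.5234, 0.224, 0.1789]
eef_rot: [[0.255, 0.003, 0.967], [-0.967, 0.002, 0.255], [-0.001, -1.0, 0.004]]
force: [-0.4, 0.1, -0.5]
finger_gap: 0.0596
shift mm [-1.8 66.9 -2.7] turn [-0.21 -0.23 -0.08] dist 0.067 ang 0.3
```

View pics/w10.png

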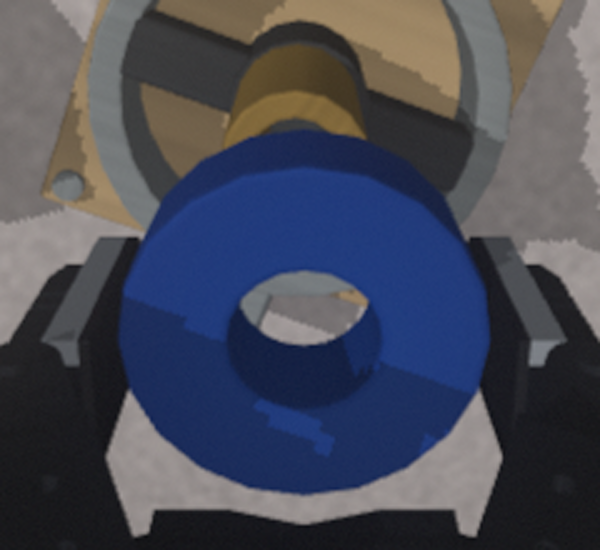

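```bash
python3 -m handwheel '[[0.1,[-0.0018,0,-0.002],[0,0,0]],[0.1,[-0.0018,0.005,-0.002],[0,0,0]],[0.1,[-0.0018,0.012,-0.002],[0,0,0]],[0.1,[-0.0018,0.02,-0.002],[0,0,0]],[0.1,[-0.0018,0.028,-0.002],[0,0,0]],[0.1,[-0.0018,0.028,-0.002],[0,0,0]],[0.1,[-0.0018,0.028,-0.002],[0,0,0]]]' 40
python3 - <<'E'
from tg import *
go([.5205,.2252,.112],TS)
p=grab_frame('wrist'); save(p,'w11',(200,160,440,380),2.5)
E
```

```text
time: 19.25
tcp_pos: [0.5202, 0.2259, 0.1494]
eef_rot: [[0.256, 0.001, 0.967], [-0.967, 0.001, 0.256], [-0.001, -1.0, 0.001]]
force: [0.2, -0.1, -1.1]
finger_gap: 0.0593
shift mm [ 0.8 37.4  0. ] turn [-0.06 -0.17 -0.07] dist 0.037 ang 0.2
```

View pics/w11.png

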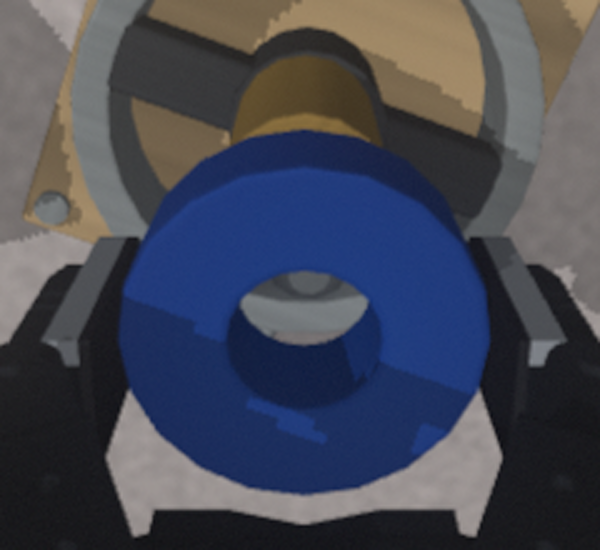

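```bash
python3 -m handwheel '[[0.1,[0,0.008,0],[0,0,0]],[0.1,[0,0.016,0],[0,0,0]],[0.1,[0,0.023,0],[0,0,0]],[0.1,[0,0.028,0],[0,0,0]],[0.1,[0,0.03,0],[0,0,0]],[0.1,[0,0.03,0],[0,0,0]]]' 40;  python3 -m handwheel '[[0.1,[0,0.0015,0],[0,0,0]],[0.1,[0,0.003,0],[0,0,0]],[0.1,[0,0.003,0],[0,0,0]]]'
```

```text
time: 19.9
tcp_pos: [0.5203, 0.226, 0.1195]
eef_rot: [[0.256, 0.001, 0.967], [-0.967, 0.002, 0.256], [-0.001, -1.0, 0.001]]
force: [0.0, 0.2, -0.7]
finger_gap: 0.0593
time: 20.2
tcp_pos: [0.5207, 0.2261, 0.1172]
eef_rot: [[0.256, 0.002, 0.967], [-0.967, 0.002, 0.256], [-0.001, -1.0, 0.003]]
force: [-0.8, 0.3, -1.3]
finger_gap: 0.0594
```

```bash
python3 -m handwheel '[[0.1,[0,0.0015,0],[0,0,0]],[0.1,[0,0.003,0],[0,0,0]],[0.1,[0,0.003,0],[0,0,0]]]';  python3 -m handwheel '[[0.1,[0,0.001,0],[0,0,0]],[0.1,[0,0.002,0],[0,0,0]],[0.1,[0,0.002,0],[0,0,0]]]'
```

```text
time: 20.5
tcp_pos: [0.5206, 0.226, 0.1139]
eef_rot: [[0.256, 0.002, 0.967], [-0.967, 0.002, 0.256], [-0.001, -1.0, 0.002]]
force: [-0.5, 0.3, -1.4]
finger_gap: 0.0593
time: 20.8
tcp_pos: [0.5206, 0.2261, 0.112]
eef_rot: [[0.256, 0.002, 0.967], [-0.967, 0.002, 0.256], [-0.001, -1.0, 0.002]]
force: [-0.2, -0.2, -2.3]
finger_gap: 0.0595
```

```bash
python3 -m handwheel '[[0.1,[0,0.001,0],[0,0,0]],[0.1,[0,0.002,0],[0,0,0]],[0.1,[0,0.002,0],[0,0,0]]]';  python3 -c "
from tg import *
p=grab_frame('wrist'); save(p,'w12',(200,100,440,400),2)"
```

```text
time: 21.1
tcp_pos: [0.5208, 0.2261, 0.1103]
eef_rot: [[0.256, 0.002, 0.967], [-0.967, 0.002, 0.256], [-0.001, -1.0, 0.003]]
force: [-0.0, -0.2, -0.8]
finger_gap: 0.0596
```

View pics/w12.png

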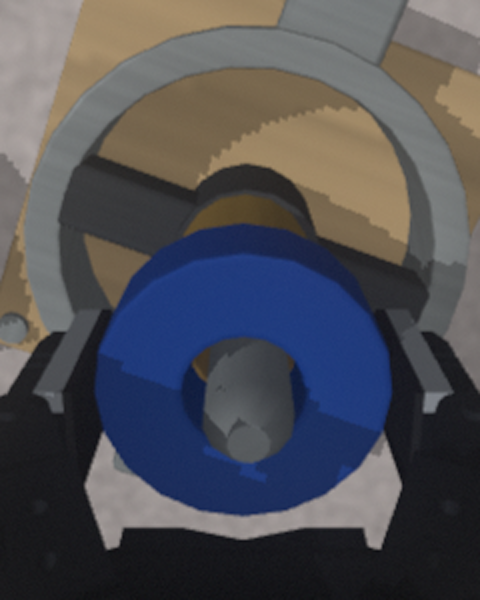

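Stud comes through the former's bore; not yet bottomed. Continue in small steps.

```bash
python3 -m handwheel '[[0.1,[0,0.001,0],[0,0,0]],[0.1,[0,0.002,0],[0,0,0]],[0.1,[0,0.002,0],[0,0,0]]]';  python3 -m handwheel '[[0.1,[0,0.001,0],[0,0,0]],[0.1,[0,0.0015,0],[0,0,0]],[0.1,[0,0.0015,0],[0,0,0]]]'
```

```text
time: 21.45
tcp_pos: [0.521, 0.2262, 0.1102]
eef_rot: [[0.256, 0.003, 0.967], [-0.967, 0.002, 0.256], [-0.001, -1.0, 0.003]]
force: [-4.5, -2.2, 9.9]
finger_gap: 0.0592
time: 21.75
tcp_pos: [0.5211, 0.2262, 0.1101]
eef_rot: [[0.256, 0.003, 0.967], [-0.967, 0.002, 0.256], [-0.001, -1.0, 0.003]]
force: [-7.8, -2.3, 17.8]
finger_gap: 0.0591
```

```bash
python3 -m handwheel '[[0.3,[0,-0.001,0],[0,0,0]],[0.6,[0,-0.001,0],[0,0,0]],[1,[0,-0.001,0],[0,0,0]],[1,[0,-0.001,0],[0,0,0]]]';  python3 -m handwheel '[[1,[0,-0.03,0],[0,0,0]],[1,[0,-0.07,0],[0,0,0]],[1,[0,-0.11,0],[0,0,0]],[1,[0,-0.15,0],[0,0,0]],[1,[0,-0.165,0],[0,0,0]],[1,[0,-0.165,0],[0,0,0]]]'
python3 - <<'E'
from tg import *
go([.5,.03,.29],TV)
p=grab_frame('scene'); save(p,'s13',(340,130,420,210),5)
p=grab_frame('wrist'); save(p,'w13')
E
```

```text
time: 22.15
tcp_pos: [0.5206, 0.2261, 0.1073]
eef_rot: [[0.256, 0.002, 0.967], [-0.967, 0.002, 0.256], [-0.001, -1.0, 0.002]]
force: [-0.0, -0.6, -0.3]
finger_gap: 0.0855
time: 22.75
tcp_pos: [0.522, 0.2265, 0.2756]
eef_rot: [[0.256, 0.007, 0.967], [-0.967, 0.004, 0.256], [-0.002, -1.0, 0.008]]
force: [0.3, -0.4, 0.8]
finger_gap: 0.0853
shift mm [184.2 -15.4 -71.5] turn [-0.43 29.65 -0.24] dist 0.198 ang 29.7
```

View pics/s13.png

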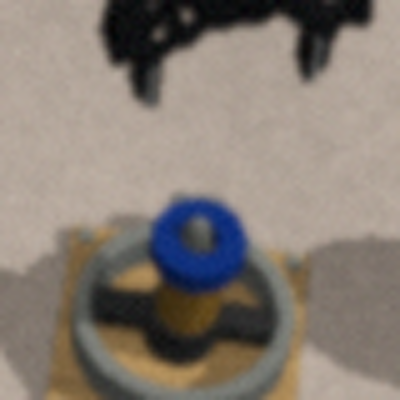

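View pics/w13.png

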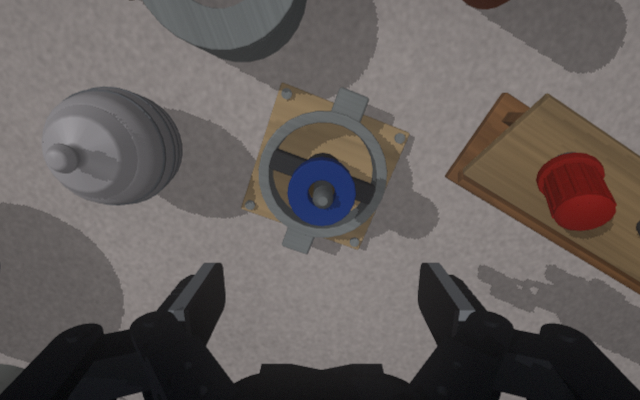

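```bash
python3 -m handwheel '[[1,[0.04,-0.004,-0.016],[0,6,0]],[1,[0.08,-0.007,-0.032],[0,13,0]],[1,[0.12,-0.01,-0.047],[0,20,0]],[1,[0.16,-0.013,-0.062],[0,26,0]],[1,[0.184,-0.015,-0.0715],[-0.4,29.7,0]],[1,[0.184,-0.015,-0.0715],[-0.4,29.7,0]],[1,[0.184,-0.015,-0.0715],[-0.4,29.7,0]]]';python3 - <<'E'
from tg import *
rk('cap',.12)
E
```

```text
time: 23.55
tcp_pos: [0.4972, 0.0293, 0.2846]
eef_rot: [[-0.258, -0.009, 0.966], [-0.966, 0.003, -0.257], [-0.0, -1.0, -0.009]]
force: [0.3, 0.9, 0.7]
finger_gap: 0.0853
shift mm [ 9.4 94.9 40.6] turn [ 3.054e+01 -1.000e-01  2.000e-02] dist 0.104 ang 30.5
```

```bash
python3 -m handwheel '[[1,[0.003,0.02,0.01],[8,0,0]],[1,[0.005,0.045,0.02],[16,0,0]],[1,[0.008,0.07,0.03],[24,0,0]],[1,[0.0094,0.095,0.0405],[30.5,0,0]],[1,[0.0094,0.095,0.0405],[30.5,0,0]],[1,[0.0094,0.095,0.0405],[30.5,0,0]],[1,[0.0094,0.095,0.0405],[30.5,0,0]]]' 50
python3 - <<'E'
from tg import *
s=get_state();rk('cap',.025)
p=grab_frame('wrist')
im=p['img'][:,:,::-1].copy()
h=cv2.convexHull(projn(p,partpts('cap',O['cap'],RR)).astype(np.float32)); cv2.polylines(im,[h.astype(int)],True,(255,255,255),1)
cv2.imwrite('pics/w14.png',cv2.resize(im[100:400,150:500],None,fx=2,fy=2))
E
```

```text
time: 24.25
tcp_pos: [0.5375, 0.0111, 0.1956]
eef_rot: [[-0.256, 0.489, 0.834], [-0.967, -0.127, -0.222], [-0.002, -0.863, 0.506]]
force: [0.8, 0.5, 1.2]
finger_gap: 0.0854
shift mm [ 2.4 98.4 -7.2] turn [-0.38 -0.06 -0.12] dist 0.099 ang 0.4
```

View pics/w14.png

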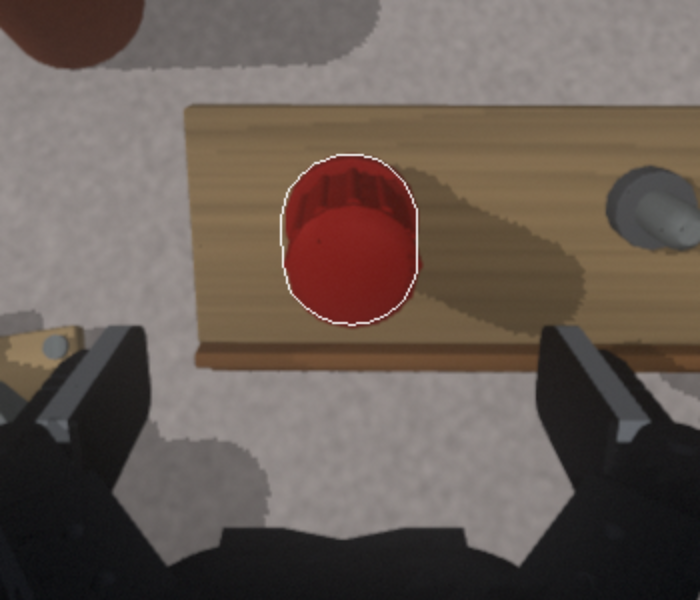

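```bash
python3 -m handwheel '[[1,[0.0028,0.02,-0.003],[-0.3,0,0]],[1,[0.0028,0.045,-0.006],[-0.3,0,0]],[1,[0.0028,0.07,-0.006],[-0.3,0,0]],[1,[0.0028,0.09,-0.006],[-0.3,0,0]],[1,[0.0028,0.098,-0.006],[-0.3,0,0]],[1,[0.0028,0.098,-0.006],[-0.3,0,0]],[1,[0.0028,0.098,-0.006],[-0.3,0,0]]]' 50; python3 -c "
from tg import *
rk('cap',.025)"
```

```text
time: 25.0
tcp_pos: [0.578, -0.0037, 0.106]
eef_rot: [[-0.257, 0.484, 0.837], [-0.966, -0.127, -0.223], [-0.001, -0.866, 0.5]]
force: [0.0, 0.5, -1.0]
finger_gap: 0.0856
shift mm [-1.8 -0.6  1. ] turn [-0.01 -0.1  -0.03] dist 0.002 ang 0.1
```

```bash
python3 -m handwheel '[[0,[-0.001,0,0.001],[0,0,0]],[-0.3,[-0.001,0,0.001],[0,0,0]],[-0.3,[-0.001,0,0.001],[0,0,0]],[-0.3,[-0.001,0,0.001],[0,0,0]],[-0.3,[-0.001,0,0.001],[0,0,0]],[-0.3,[-0.001,0,0.001],[0,0,0]],[-0.3,[-0.001,0,0.001],[0,0,0]],[-0.3,[-0.001,0,0.001],[0,0,0]]]' 50; python3 -m handwheel '[[-0.3,[0,-0.01,0],[0,0,0]],[-0.3,[0,-0.03,0],[0,0,0]],[-0.3,[0,-0.05,0],[0,0,0]],[-0.3,[0,-0.075,0],[0,0,0]],[-0.3,[0,-0.09,0],[0,0,0]],[-0.3,[0,-0.09,0],[0,0,0]]]' 50; python3 -c "
from tg import *
go([.49,.03,.28],TV)"
```

```text
time: 25.8
tcp_pos: [0.5781, -0.0028, 0.1061]
eef_rot: [[-0.257, 0.484, 0.837], [-0.967, -0.127, -0.223], [-0.001, -0.866, 0.5]]
force: [-4.6, 1.6, 6.0]
finger_gap: 0.0431
time: 26.4
tcp_pos: [0.5344, 0.009, 0.1854]
eef_rot: [[-0.256, 0.485, 0.836], [-0.967, -0.127, -0.223], [-0.002, -0.865, 0.502]]
force: [-0.1, -0.5, -1.0]
finger_gap: 0.0432
shift mm [  -9.2 -106.     5.6] turn [-30.11  -0.06  -0.12] dist 0.107 ang 30.1
```

```bash
python3 -m handwheel '[[-0.3,[-0.002,-0.025,0.001],[-8,0,0]],[-0.3,[-0.004,-0.05,0.002],[-16,0,0]],[-0.3,[-0.007,-0.075,0.004],[-24,0,0]],[-0.3,[-0.009,-0.106,0.0056],[-30.1,0,0]],[-0.3,[-0.009,-0.106,0.0056],[-30.1,0,0]],[-0.3,[-0.009,-0.106,0.0056],[-30.1,0,0]]]' 50; python3 -c "
from tg import *
go([.44,.20,.29],TS)"
```

```text
time: 27.0
tcp_pos: [0.4907, 0.0292, 0.2766]
eef_rot: [[-0.257, -0.002, 0.966], [-0.966, 0.001, -0.257], [-0.0, -1.0, -0.002]]
force: [0.1, -0.4, -1.1]
finger_gap: 0.0431
shift mm [-152.1  -13.2  -92.9] turn [  0.13 -29.89  -0.06] dist 0.179 ang 29.9
```

```bash
python3 -m handwheel '[[-0.3,[-0.035,-0.003,-0.021],[0,-7,0]],[-0.3,[-0.07,-0.006,-0.042],[0,-14,0]],[-0.3,[-0.105,-0.009,-0.063],[0,-21,0]],[-0.3,[-0.14,-0.012,-0.084],[0,-28,0]],[-0.3,[-0.152,-0.013,-0.093],[0,-29.9,0]],[-0.3,[-0.152,-0.013,-0.093],[0,-29.9,0]],[-0.3,[-0.152,-0.013,-0.093],[0,-29.9,0]],[-0.3,[-0.152,-0.013,-0.093],[0,-29.9,0]]]' 50
python3 - <<'E'
from tg import *
s=get_state(); p=grab_frame('wrist'); pickle.dump((p,s),open('W15.pkl','wb'))
R=s['eef_rot']; tcp=s['tcp_pos']; print(tcp,s['finger_gap'])
im=p['img'][:,:,::-1].copy(); im=np.clip(im*1.6,0,255).astype(np.uint8)
Rp=np.c_[R[:,0],-R[:,2],-R[:,1]]; o=tcp+R[:,1]*.027
D=lambda P_,c:cv2.polylines(im,[(projn(p,P_)+0).astype(int)],True,c,1)
for r,z in PROF['cap']: D(circ(r,z)@Rp.T+o,(255,255,255))
for r,z in ((.009,.135),(.030,.13),(.072,.046)): D(circ(r,z)+[.5202,.2254,0],(0,255,0))
cv2.imwrite('pics/w15a.png',cv2.resize(im[0:170,220:420],None,fx=3,fy=3)); cv2.imwrite('pics/w15b.png',cv2.resize(im[200:370,230:410],None,fx=3.4,fy=3.4))
E
```

```text
time: 27.8
tcp_pos: [0.4388, 0.1992, 0.2896]
eef_rot: [[0.258, -0.004, 0.966], [-0.966, 0.0, 0.258], [-0.001, -1.0, -0.004]]
force: [0.2, -0.1, -2.3]
finger_gap: 0.0431
[0.438826   0.19920425 0.28958837] 0.043056442553988654
```

View pics/w15a.png

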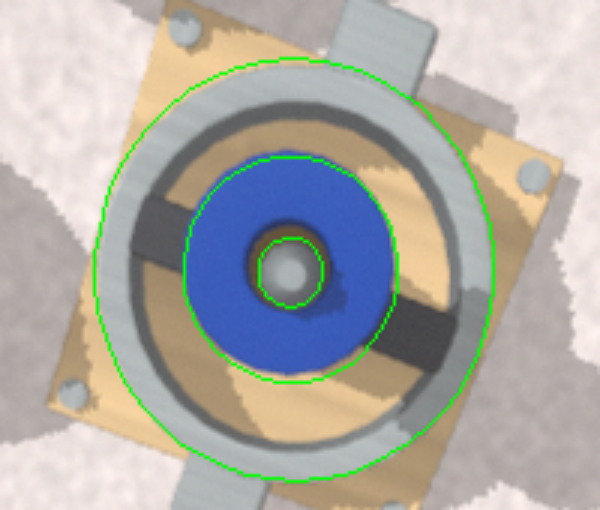

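View pics/w15b.png

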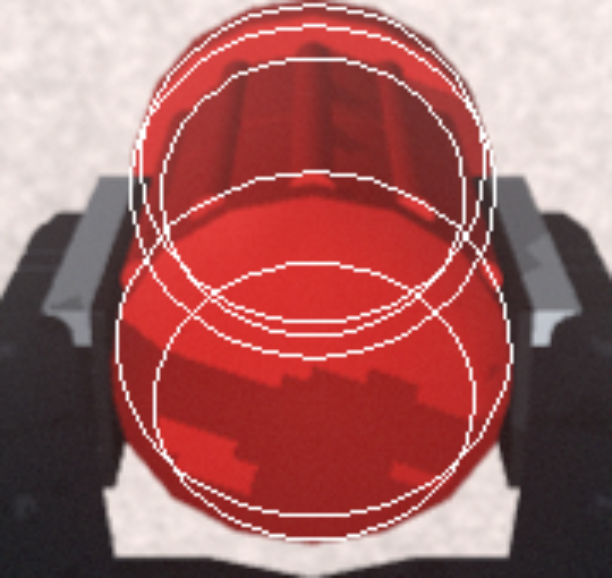

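```bash
python3 -c "
from tg import *
go([.5204,.2254,.195],TS)"; python3 -m handwheel '[[-0.3,[0,0.005,0.03],[0.2,0,0]],[-0.3,[0,0.01,0.06],[0.2,0,0]],[-0.3,[-0.004,0.03,0.0855],[0.2,0,0]],[-0.3,[-0.004,0.06,0.0855],[0.2,0,0]],[-0.3,[-0.004,0.08,0.0855],[0.2,0,0]],[-0.3,[-0.004,0.08,0.0855],[0.2,0,0]],[-0.3,[-0.004,0.08,0.0855],[0.2,0,0]]]' 50
python3 - <<'E'
from tg import *
go([.5204,.2254,.157],TS)
p=grab_frame('wrist'); save(p,'w16',(200,100,440,380),2.1)
E
```

```text
shift mm [-4.2 94.6 85.7] turn [ 0.21 -0.06 -0.1 ] dist 0.128 ang 0.2
time: 28.55
tcp_pos: [0.5207, 0.2255, 0.2105]
eef_rot: [[0.258, -0.001, 0.966], [-0.966, 0.002, 0.258], [-0.002, -1.0, -0.0]]
force: [0.0, -1.0, -1.1]
finger_gap: 0.0431
shift mm [ 0.1 53.5 -0.3] turn [ 0.01 -0.05 -0.12] dist 0.053 ang 0.1
```

View pics/w16.png

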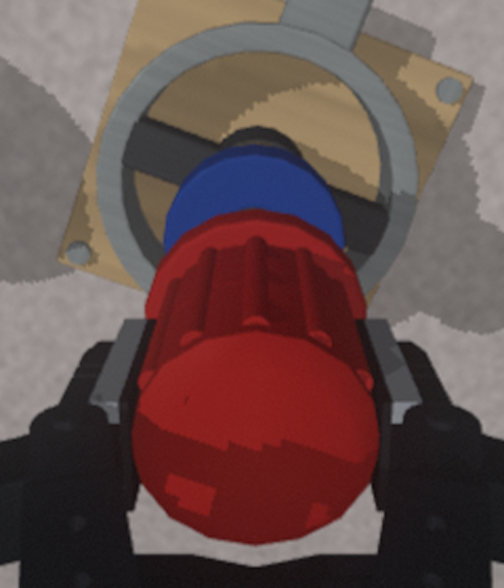

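```bash
python3 -m handwheel '[[-0.3,[0,0.012,0],[0,0,0]],[-0.3,[0,0.024,0],[0,0,0]],[-0.3,[0,0.033,0],[0,0,0]],[-0.3,[0,0.036,0],[0,0,0]],[-0.3,[0,0.036,0],[0,0,0]]]' 50; python3 -m handwheel '[[-0.3,[0,0.002,0],[0,0,0]],[-0.3,[0,0.004,0],[0,0,0]],[-0.3,[0,0.006,0],[0,0,0]],[-0.3,[0,0.008,0],[0,0,0]],[-0.3,[0,0.008,0],[0,0,0]]]' 50
python3 - <<'E'
from tg import *
go([.5204,.2254,.157],TS)
p=grab_frame('wrist'); save(p,'w17',(200,100,440,380),2.1)
E
```

```text
time: 29.1
tcp_pos: [0.5199, 0.2263, 0.1736]
eef_rot: [[0.259, -0.002, 0.966], [-0.966, 0.002, 0.259], [-0.002, -1.0, -0.001]]
force: [-0.6, 0.0, -0.8]
finger_gap: 0.0432
time: 29.6
tcp_pos: [0.5204, 0.2264, 0.1664]
eef_rot: [[0.259, -0.0, 0.966], [-0.966, 0.002, 0.259], [-0.002, -1.0, 0.0]]
force: [0.1, 0.4, -0.7]
finger_gap: 0.0431
shift mm [ 1.   9.4 -0.3] turn [-0.02  0.03 -0.13] dist 0.009 ang 0.1
```

View pics/w17.png

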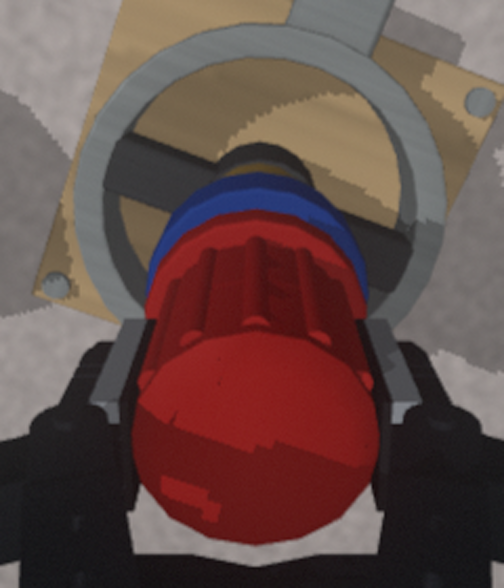

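```bash
python3 -m handwheel '[[-0.3,[0,0.002,0],[0,0,0]],[-0.3,[0,0.004,0],[0,0,0]],[-0.3,[0,0.005,0],[0,0,0]],[-0.3,[0,0.005,0],[0,0,0]]]' 50; python3 -m handwheel '[[-0.3,[0,0.001,0],[0,0,0]],[-0.3,[0,0.002,0],[0,0,0]],[-0.3,[0,0.003,0],[0,0,0]],[-0.3,[0,0.003,0],[0,0,0]]]' 50
```

```text
time: 30.05
tcp_pos: [0.5202, 0.2262, 0.1615]
eef_rot: [[0.259, -0.001, 0.966], [-0.966, 0.002, 0.259], [-0.002, -1.0, -0.0]]
force: [-0.9, -0.0, -0.6]
finger_gap: 0.0431
time: 30.45
tcp_pos: [0.5201, 0.2262, 0.1583]
eef_rot: [[0.259, -0.001, 0.966], [-0.966, 0.002, 0.259], [-0.002, -1.0, -0.001]]
force: [-2.1, -1.5, -0.3]
finger_gap: 0.0429
```

```bash
python3 -m handwheel '[[-0.3,[0,0.001,0],[0,0,0]],[-0.3,[0,0.002,0],[0,0,0]],[-0.3,[0,0.002,0],[0,0,0]]]' 50
```

```text
time: 30.75
tcp_pos: [0.5202, 0.2262, 0.1569]
eef_rot: [[0.259, -0.001, 0.966], [-0.966, 0.002, 0.259], [-0.002, -1.0, -0.0]]
force: [-4.3, -3.7, 3.2]
finger_gap: 0.0431
```

```bash
python3 -m handwheel '[[-0.3,[0.0004,0,-0.0008],[0,0,0]],[-0.3,[0.0004,0.001,-0.0008],[0,0,0]],[-0.3,[0.0004,0.001,-0.0008],[0,0,0]]]' 50;python3 -m handwheel '[[-0.3,[0,0.001,0],[0,0,0]],[-0.3,[0,0.0015,0],[0,0,0]],[-0.3,[0,0.0015,0],[0,0,0]]]' 50
python3 - <<'E'
from tg import *
p=grab_frame('wrist'); save(p,'w18',(200,100,440,380),2.1)
p=grab_frame('scene'); save(p,'s18',(340,110,420,210),5)
E
```

```text
time: 31.05
tcp_pos: [0.5203, 0.2262, 0.1568]
eef_rot: [[0.259, 0.001, 0.966], [-0.966, 0.003, 0.259], [-0.003, -1.0, 0.002]]
force: [-4.2, -1.9, 6.8]
finger_gap: 0.043
time: 31.35
tcp_pos: [0.5205, 0.2263, 0.1566]
eef_rot: [[0.259, 0.002, 0.966], [-0.966, 0.003, 0.259], [-0.003, -1.0, 0.002]]
force: [-6.9, -3.3, 11.8]
finger_gap: 0.0432
```

View pics/w18.png

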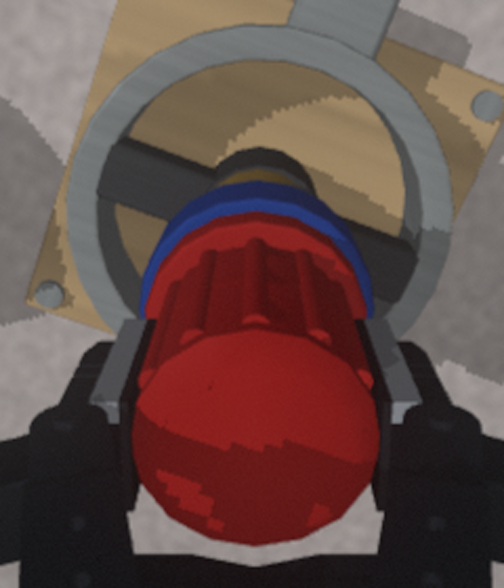

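View pics/s18.png

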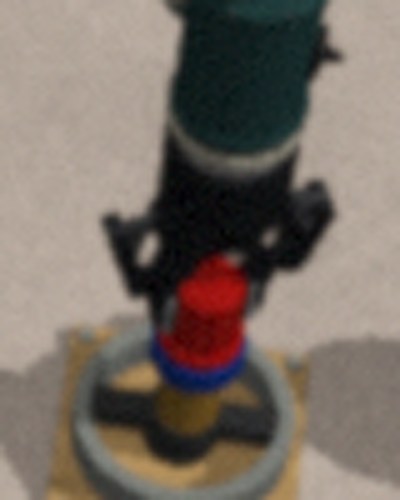

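```bash
python3 -m handwheel '[[0,[0,-0.001,0],[0,0,0]],[0.3,[0,-0.001,0],[0,0,0]],[0.7,[0,-0.001,0],[0,0,0]],[1,[0,-0.001,0],[0,0,0]]]'
python3 - <<'E'
from tg import *
p=grab_frame('wrist'); save(p,'w19',(200,100,440,380),2.1)
E
python3 -m handwheel '[[1,[0,-0.03,0],[0,0,0]],[1,[0,-0.07,0],[0,0,0]],[1,[0,-0.1,0],[0,0,0]],[1,[0,-0.12,-0.03],[0,0,0]],[1,[0,-0.12,-0.08],[0,0,0]],[1,[0,-0.12,-0.1],[0,0,0]],[1,[0,-0.12,-0.1],[0,0,0]],[1,[0,-0.12,-0.1],[0,0,0]]]'
python3 - <<'E'
from tg import *
s=get_state(); p=grab_frame('wrist'); im=p['img'][:,:,::-1].copy(); im=np.clip(im*1.6,0,255).astype(np.uint8)
D=lambda P_,c:cv2.polylines(im,[(projn(p,P_)).astype(int)],True,c,1)
S=np.array([.5202,.2254,0])
for r,z in ((.03,.11),(.027,.13),(.027,.14),(.0225,.18)): D(circ(r,z)+S,(0,255,0))
cv2.imwrite('pics/w20.png',cv2.resize(im[0:200,220:420],None,fx=3,fy=3))
P={}
for n in ('scene','top'):
    q=grab_frame(n); P[n]=q; save(q,n+'20')
q=P['scene'];im=q['img'][:,:,::-1].copy(); k=7
im=cv2.resize(im[130:215,335:420],None,fx=k,fy=k,interpolation=cv2.INTER_CUBIC)
for r,z in ((.02,.05),(.03,.11),(.03,.13),(.027,.13),(.017,.19)):
    cv2.polylines(im,[((projn(q,circ(r,z)+S)+.5-[335,130])*k).astype(int)],True,(0,255,0),1)
cv2.imwrite('pics/s20z.png',im)
E
```

```text
time: 31.85
tcp_pos: [0.5207, 0.2264, 0.1553]
eef_rot: [[0.259, 0.002, 0.966], [-0.966, 0.003, 0.259], [-0.003, -1.0, 0.003]]
force: [0.2, -0.6, -0.7]
finger_gap: 0.0818
time: 32.7
tcp_pos: [0.4239, 0.2, 0.2755]
eef_rot: [[0.259, 0.002, 0.966], [-0.966, 0.003, 0.259], [-0.003, -1.0, 0.003]]
force: [-0.1, 0.5, -0.3]
finger_gap: 0.0854
```

View pics/w20.png

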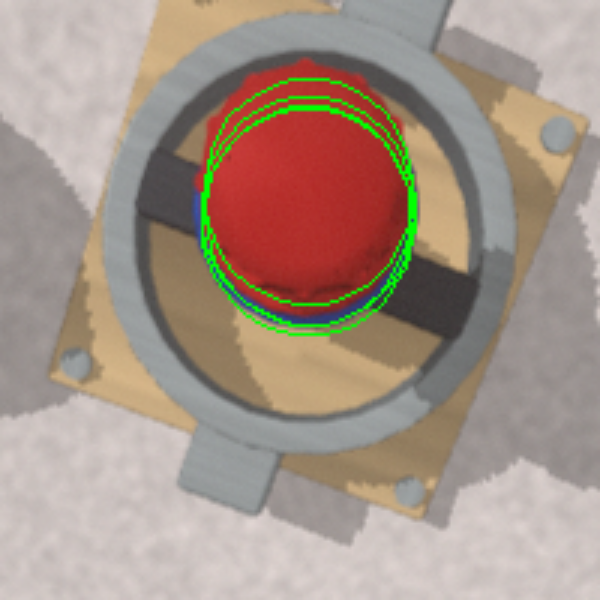

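View pics/s20z.png

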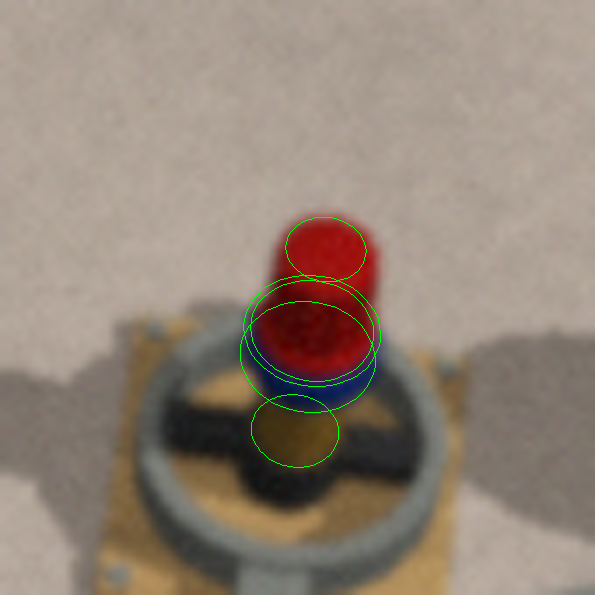

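View pics/top20.png

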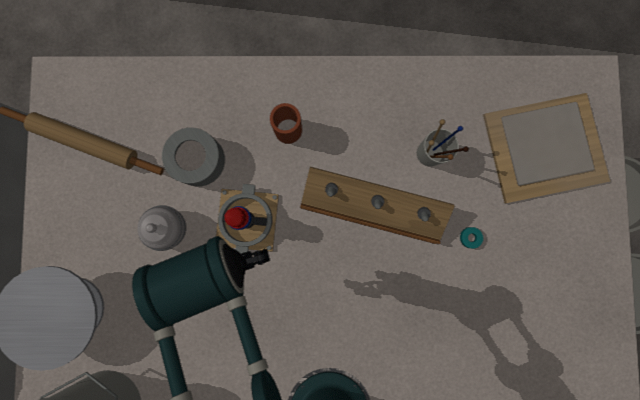

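View pics/w19.png

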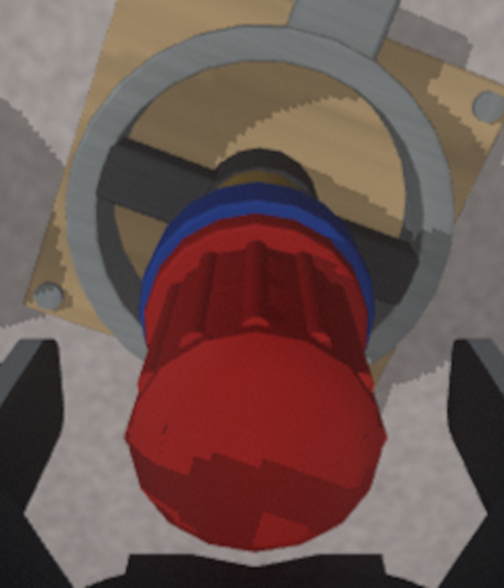

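Run:
```python
from tg import *
p=grab_frame('scene')
k=10; im=cv2.resize(p['img'][:,:,::-1][150:205,350:405],None,fx=k,fy=k,interpolation=cv2.INTER_CUBIC)
cv2.imwrite('pics/s21.png',np.clip(im*1.5,0,255).astype(np.uint8)); print(get_state()['force'],get_state()['time'])
```

```text
[-0.89133732  0.2541138  -0.17495899] 32.9
```

View pics/s21.png

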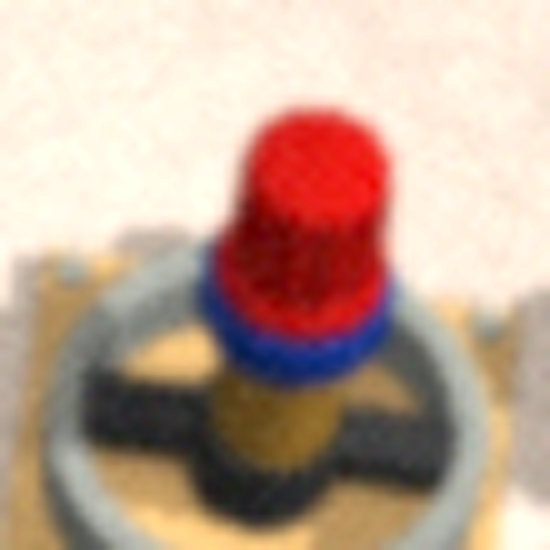

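The stack is upright and seated: hub, sleeve, former, cap, with no gap visible and nothing touching it. I'm handing in.

```bash
python3 -c "
from workcell import *
print(close_job())"
```

```text
the job is handed in; nothing more can be done
None
```

The brass sleeve, blue former and red cap are on the stud in that order, and I handed the job in at about 33 s. I lowered each part until the wrist force showed contact with the one below before letting go. The highest force I read was about 18 N along z.

- **Which former:** I took the blue disc from the rack peg and left the teal look-alike on the bench alone.
- **Last pictures:** The scene view shows the stack upright on the hub with no gap between parts. The gripper is open and clear, and its force reading is near zero. In the top view all three pegs are empty and the other things look unmoved.
- **Sleeve tilt:** The sleeve was tilted about 6° in the grip. I turned the tool to bring it upright before lowering it.
- **Small disagreements:** Sleeve and former touched down about 2 mm lower than the pictures predicted, within camera calibration, and the cap where predicted. The cap and former look 2–3 mm off the estimated stud axis, about the 3 mm of play.
- **Not checked:** I had no true side view to measure how far each part is seated, so that rests on the contact heights and the scene picture.

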